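Set the washed barbecue kit out to dry

TASK

The barbecue kit has just been washed: hang every beaker upside down on a peg of its own on the drying rack, all the way down, and balance each lid, knob up, centred on the rounded bottom of a hung beaker of its own. Lay the spatula flat in the wide compartment of the tray and the brush flat in the narrow one, lengthwise. Leave the other things on the table where they are.

Things in the scene. Friction and masses are not known exactly. Their poses are not given: they have to be found in the camera images.
- beaker0: eight-sided steel beaker, 62 mm across flats, 104 mm long: straight walls 90 mm from the mouth (4 mm thick, 54 mm across inside), then a rounded closed bottom bulging 14 mm. Origin: centre of the open mouth; z: from mouth towards rounded bottom; x: square to a flat. Starts lying on a flat, mouth roughly towards the robot. About 160 g. One of the three may be absent (None)
- beaker0_top (a point): the middle of the outside of beaker0's rounded bottom, 104 mm from its mouth along z; the bottom curves like a ball of 40 mm radius
- beaker1: eight-sided steel beaker, 62 mm across flats, 104 mm long: straight walls 90 mm from the mouth (4 mm thick, 54 mm across inside), then a rounded closed bottom bulging 14 mm. Origin: centre of the open mouth; z: from mouth towards rounded bottom; x: square to a flat. Starts lying on a flat, mouth roughly towards the robot. About 160 g. One of the three may be absent (None)
- beaker1_top (a point): the middle of the outside of beaker1's rounded bottom, 104 mm from its mouth along z; the bottom curves like a ball of 40 mm radius
- beaker2: eight-sided steel beaker, 62 mm across flats, 104 mm long: straight walls 90 mm from the mouth (4 mm thick, 54 mm across inside), then a rounded closed bottom bulging 14 mm. Origin: centre of the open mouth; z: from mouth towards rounded bottom; x: square to a flat. Starts lying on a flat, mouth roughly towards the robot. About 160 g. One of the three may be absent (None)
- beaker2_top (a point): the middle of the outside of beaker2's rounded bottom, 104 mm from its mouth along z; the bottom curves like a ball of 40 mm radius
- lid0: a flat round steel lid, 66 mm diameter and 8 mm thick with a plain flat underside, with an upright black knob in the middle, 20 mm diameter, from 10 to 32 mm above the underside. Origin: centre of the underside; z up out of the knob
- lid1: a flat round steel lid, 66 mm diameter and 8 mm thick with a plain flat underside, with an upright black knob in the middle, 20 mm diameter, from 10 to 32 mm above the underside. Origin: centre of the underside; z up out of the knob
- rack: the drying rack, fixed: a steel plate 360 x 100 x 12 mm with three upright white pegs in a row along its x axis, 110 mm apart. Origin: centre of its underside
- peg0 (a point): foot of one of the rack's three pegs, on the top of the plate (12 mm above the table); the peg is 34 mm thick, narrowing from 50 mm up to a 10 mm wide tip at 70 mm
- peg1 (a point): foot of one of the rack's three pegs, on the top of the plate (12 mm above the table); the peg is 34 mm thick, narrowing from 50 mm up to a 10 mm wide tip at 70 mm
- peg2 (a point): foot of one of the rack's three pegs, on the top of the plate (12 mm above the table); the peg is 34 mm thick, narrowing from 50 mm up to a 10 mm wide tip at 70 mm
- tray: the fixed aluminium utensil tray, 240 mm (x) by 195 mm (y), walls 25 mm high and 5 mm thick, floor 5 mm thick, with one wall along x that parts a wide from a narrow compartment. Origin: centre of its underside
- bay_wide (a point): centre of the floor of the tray's wide compartment: 230 mm along x, 100 mm wide
- bay_narrow (a point): centre of the floor of the tray's narrow compartment: 230 mm along x, 80 mm wide
- spatula: a spatula lying flat, 170 mm long along its x: black handle 18 x 18 mm square section from x = -85 to +10 mm, steel blade 70 mm wide and 4 mm thick from x = +10 to +85 mm. Origin: underside, middle of its length
- brush: a basting brush lying flat, 166 mm long along its x: wooden handle 18 x 18 mm square section from x = -83 to +25 mm, then a head 46 mm wide and 16 mm high up to x = +83 mm. Origin: underside, middle of its length
- oil_bottle: bystander, to be left alone: tall green bottle, 64 mm diameter, 160 mm high. Origin: centre of the underside
- spray_bottle: bystander, to be left alone: amber bottle with blue cap, 60 mm diameter, 130 mm high. Origin: centre of the underside
- shaker_jar: bystander, to be left alone: clear jar with red lid, 84 mm diameter, 100 mm high. Origin: centre of the underside
- grinder: bystander, to be left alone: wooden pepper grinder, 60 mm diameter, 180 mm high. Origin: centre of the underside
- spice_tin: bystander, to be left alone: low steel spice tin, 52 mm diameter, 30 mm high. Origin: centre of the underside
- bowl: bystander, to be left alone: steel bowl, 110 mm diameter, 55 mm high. Origin: centre of the underside
Things that resemble listed ones, but are neither listed nor needed, are in the scene too. What is shaped like the beaker1 but turquoise is not meant.

How it is judged:
By the outcome, as a careful person would: the job done as asked, in the order asked, and still so for the second after the job is handed in, with the robot touching nothing.
Of beaker0, beaker1, beaker2 only 2 to 3 are there at a start; the rules pass over those that are not, and their reading is None.
At some moment in a run one of spatula, brush may be knocked a few centimetres aside while the robot is not near it.
It also fails if it takes over 208 s, if anything falls off the work surface, if the arm or the gripper's body presses on something with over 40 N, if the wrist force passes 120 N, or if a joint passes its speed limit or range.

ROBOT

A 6-joint arm with a two-finger parallel gripper is mounted at the origin on the work surface. World frame = base frame: x ahead of the robot, y to its left, z up, the work surface at z = 0. Lengths are in m, angles in degrees, forces in N, time in s.
With the tool pointing down it reaches from about 0.35 to 0.875 m from the base axis. Payload 4.2 kg.
Tool frame: the origin (TCP) lies at the very end of the fingers, on their centre line; the grasp point (between the pads) lies 19 mm behind it; z points along the fingers, y is the line along which they close (so a half turn about z gives the same grasp; the last joint's range is limited). The gripper opens to 87 mm and grips with 3 to 60 N. Pads are 19 mm wide; open, the fingers measure 117 mm over their backs; the gripper's body (75 mm by 190 mm) begins 51 mm behind the grasp point.
Start: joints at [89.129, 22.042, 0.453, 0, -68.411, -14.817], TCP at [0.169, 0.602, 0.223] pointing down, gripper open.
Joint ranges: [-179.83, 179.83], [-69.29, 118.12], [-61.27, 80.66], [-181.25, 117.63], [-171.15, -9.14], [-177.46, 177.46]. Speed limits (degrees/s): [159.86, 159.86, 180, 180, 180, 180].

INTERFACE

Orientations are given as a 3x3 rotation matrix whose columns are the frame's x, y, z axes.
In Python, from station import r gives the robot as it stands.
- The arm moves only by the tool jog_arm, never from a script. Its argument "plan" is text: rows parted by semicolons, each of 7 numbers parted by spaces: the shift along the tool's x, y, z normalised to -1 to 1, where 1 is 0.025 m, then the turn, a rotation vector about the tool's x, y, z normalised to -1 to 1, where 1 is 8 degrees, then the closure, from -1 (fully open) to 1 (shut). A call has exactly 10 rows; each row shifts and turns the commanded pose from where the row before left it, along the tool's axes as they then stand; what a row does not reach is not made up. A row lasts 1/10 s, in which the tool goes at most 50 mm and 8.59 degrees, less where a joint would pass 70% of its speed; a pose out of reach is approached as far as the arm can. A call with a number of a shift or a turn outside -1 to 1 is refused whole. A call with a gripper value outside its range is refused whole. The fingers move at their own pace and stop on an object; the grip force is fixed at half the most. Time passes only in rows, so rows that do not move let the fingers close, or fill a call up. It gives the time, the measured TCP pose, the force, the opening and the grip force at its end, in the units of the state.
- r.sense(): the state, without advancing time (a new reading comes with each control period).
- r.capture(name): name is "scene" or "top"; returns (picture, depth): 400x640x3 uint8, red, green, blue; 400x640 float32, m along the optical axis (not along the pixel's ray), 0 where there is no reading.
- r.get_calibration(name): a dict with "mtx" (3x3 intrinsics, pixels), "extrinsics" (4x4, takes a point from camera to world coordinates). Camera axes: x right, y up, looking along -z (the intrinsics and any distortion apply to the point x, -y, -z); pixel columns grow to the right and rows downward; lengths in m; the calibration is good to about 2 mm. A picture is of the moment at which its call begins. get_calibration takes no time and is no camera call.
- r.finish_job(): hands the job in; it is judged then, once.
The state is a dict: "time_s": time; "joints": joint angles; "joint_velocities": joint speeds; "effort": joint torques, N m; "tcp_pos": TCP position; "ee_rot": TCP orientation; "wrist_force": force on the tool from outside, world axes, zero at the start; "moment": the same for the moment, N m; "gripper_width": opening from 0.0 (shut) to 1.0 (fully open); "gripper_force": force on a finger pad.
Only numpy, scipy, OpenCV 4.12 (cv2) and the standard library are available. Lean on these libraries where they do the work, as an engineer would, in place of code of your own. Each camera call takes 0.05 s, during which the arm holds its last target. There are 200 camera calls.

## Working session

There is one attempt and no reset: what is moved stays moved. The work goes in short steps, Python scripts to look and compute and a tool call to move; the robot and the scene stay as the last step left them, time stands still between calls to the robot, and variables do not carry over. Pictures are saved under pics/ and viewed, at most 14 in all, crops included, and the job is handed in when it is done.

Besides the shell and the picture viewer there is one more tool, called after "Emit:" as a command line: name --argument value ..., lists and objects as JSON in quotes. jog_arm: Moves the arm, as the interface text tells. Scaled input: -1 to 1 covers 0.025 m each way for a shift and 8 degrees each way for a turn. Its arguments: {"type":"object","properties":{"plan":{"type":"string"}},"required":["plan"]}

```bash
ls; mkdir -p pics
cat > h.py <<'E'
import numpy as np, cv2
from station import r
def cap(n):
    im,d=r.capture(n); c=r.get_calibration(n); return im,d,np.array(c["mtx"]),np.array(c["extrinsics"])
def cloud(d,K,E):
    v,u=np.mgrid[0:d.shape[0],0:d.shape[1]]
    p=np.stack([(u-K[0,2])/K[0,0]*d,-(v-K[1,2])/K[1,1]*d,-d],-1)
    return p@E[:3,:3].T+E[:3,3]
def save(n,im): cv2.imwrite("pics/%s.png"%n,im[:,:,::-1])
E
python3 - <<'E'
from h import *
for n in("top","scene"):
    im,d,K,E=cap(n); save(n+"0",im); np.savez(n+"0.npz",im=im,d=d,K=K,E=E)
    print(n,K.tolist(),E.round(3).tolist(),(d==0).mean())
s=r.sense(); print(s)
E
```

```text
pics
top [[455.6373890791208, 0.0, 323.28681431355506], [0.0, 455.6373890791208, 206.01428201948596], [0.0, 0.0, 1.0]] [[-0.026, 0.996, -0.088, 0.441], [-1.0, -0.025, 0.014, 0.006], [0.011, 0.088, 0.996, 1.332], [0.0, 0.0, 0.0, 1.0]] 0.00408984375
scene [[519.6002837641915, 0.0, 321.95665032573424], [0.0, 519.6002837641915, 201.00282532988433], [0.0, 0.0, 1.0]] [[-0.487, -0.589, 0.645, 1.532], [0.873, -0.319, 0.369, 0.558], [-0.011, 0.743, 0.669, 1.084], [0.0, 0.0, 0.0, 1.0]] 0.0066484375
{'time_s': 0.1, 'joints': array([ 8.91285817e+01,  2.20866494e+01,  3.89151556e-01, -2.44767420e-02,
       -6.84113672e+01, -1.48165852e+01]), 'joint_velocities': array([ 0.035078  , -0.0839793 ,  0.20247262,  0.17146092, -0.09190817,
        0.06091599]), 'effort': array([-4.26263159e-04, -3.91693604e+01,  1.87934822e+01,  4.23179224e+00,
        1.34464455e-02, -7.15157103e-05]), 'tcp_pos': array([0.16884139, 0.60121623, 0.22157861]), 'ee_rot': array([[ 9.62705788e-01, -2.70550149e-01, -4.26082056e-04],
       [-2.70550466e-01, -9.62703931e-01, -1.89376101e-03],
       [ 1.02166455e-04,  1.93841139e-03, -9.99998116e-01]]), 'wrist_force': array([ 0.5129241 ,  0.2482547 , -0.54891192]), 'moment': array([-0.04283019,  0.09075524,  0.00535963]), 'gripper_force': 0.0, 'gripper_width': 0.9956055744849117}
```

View pics/top0.png

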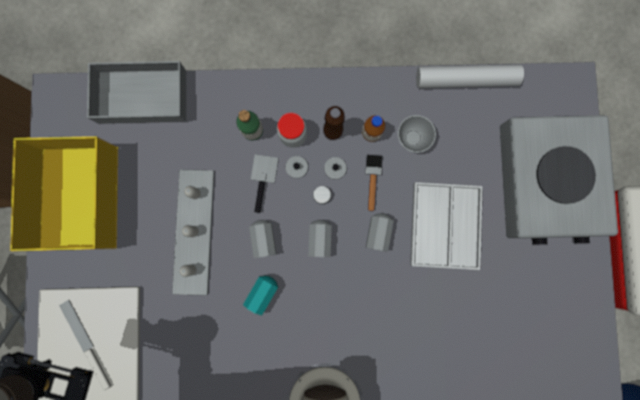

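View pics/scene0.png

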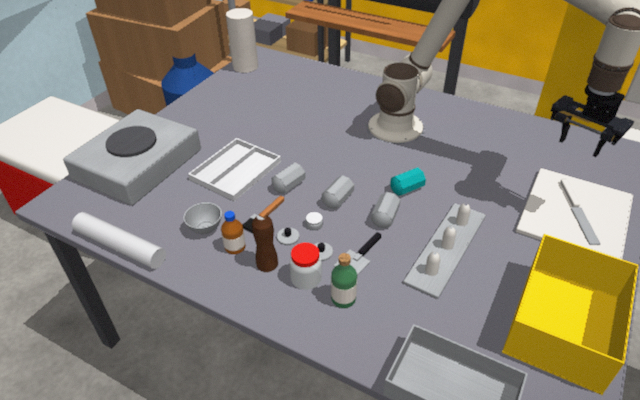

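The top view shows the rack with its pegs at (192,191), (190,230) and (187,270). Three grey beakers lie at (262,240), (320,240) and (381,232). The turquoise lookalike at (262,295) is not meant. The lids with black knobs are at (297,167) and (335,167), and the white-topped tin at (322,195) is not a lid. The spatula is at (262,183), the brush at (374,182) and the tray at (447,226).

Run:
```python
from h import *
z=np.load("top0.npz"); im,d,K,E=[z[k] for k in("im","d","K","E")]
P=cloud(d,K,E); H=P[:,:,2]; print("table z",np.median(H[300:340,400:500]),np.median(H[140:160,200:230]), H[280:300,330:360].std())
m=(H>0.006).astype(np.uint8); m[d==0]=0
n,l,st,c=cv2.connectedComponentsWithStats(m,connectivity=4)
for i in range(1,n):
    x,y,w,h,a=st[i]
    if a<40 or not(150<x<500 and 90<y<320): continue
    q=P[l==i]; (cx,cy),(w1,h1),an=cv2.minAreaRect((q[:,:2]*1000).astype(np.float32))
    print(st[i],"med",np.median(q,0).round(3),"zmax %.3f"%np.percentile(q[:,2],98),"rect",round(cx),round(cy),round(w1),round(h1),round(an,1),im[l==i].mean(0).round())
s=im[145:305,165:495,::-1]; cv2.imwrite("pics/crop0.png",cv2.resize(s,None,fx=2.4,fy=2.4,interpolation=cv2.INTER_CUBIC))
```

```text
table z 0.00021704816400991422 0.0003824636603959597 0.0767961130463108
[323 106  22  35 529] med [ 0.766 -0.044  0.146] zmax 0.179 rect 779 -46 56 54 46.0 [45. 32. 25.]
[236 110  27  31 602] med [0.775 0.184 0.108] zmax 0.163 rect 795 199 88 63 39.8 [68. 80. 62.]
[276 113  31  35 831] med [0.762 0.071 0.099] zmax 0.105 rect 771 78 92 79 84.6 [153.  61.  58.]
[362 115  24  28 474] med [ 0.762 -0.155  0.09 ] zmax 0.133 rect 781 -158 77 59 15.2 [81. 68. 68.]
[398 116  38  37 963] med [ 0.766 -0.296  0.028] zmax 0.058 rect 754 -284 106 108 2.2 [101. 105. 106.]
[366 154  16  58 546] med [ 0.652 -0.157  0.016] zmax 0.022 rect 623 -160 44 169 87.2 [96. 80. 67.]
[286 155  22  24 307] med [0.673 0.062 0.009] zmax 0.033 rect 674 63 64 65 64.4 [119. 124. 125.]
[325 158  22  22 301] med [ 0.666 -0.049  0.009] zmax 0.035 rect 667 -51 63 62 0.6 [120. 124. 125.]
[ 172  170   42  126 4313] med [0.488 0.361 0.013] zmax 0.078 rect 492 367 106 362 87.3 [132. 137. 137.]
[254 172  15  42 256] med [0.598 0.17  0.017] zmax 0.023 rect 601 167 27 121 81.7 [51. 52. 55.]
[ 411  183   71   87 1478] med [ 0.49 
[... 173 characters left out ...]
54 203  15  10  58] med [ 0.545 -0.411  0.007] zmax 0.011 rect 542 -415 40 26 82.1 [180. 185. 185.]
[366 214  28  38 798] med [ 0.475 -0.167  0.058] zmax 0.067 rect 478 -170 62 103 77.7 [117. 122. 123.]
[249 220  28  39 808] med [0.465 0.161 0.058] zmax 0.066 rect 467 163 106 63 6.5 [117. 122. 122.]
[308 220  24  38 780] med [0.461 0.    0.058] zmax 0.066 rect 463 0 66 104 87.4 [119. 124. 124.]
[465 229  11  10  43] med [ 0.465 -0.438  0.007] zmax 0.011 rect 465 -435 23 30 20.1 [180. 185. 185.]
[430 236  17  18  65] med [ 0.43  -0.336  0.008] zmax 0.011 rect 432 -342 57 27 43.7 [188. 193. 192.]
[243 275  36  41 854] med [0.312 0.166 0.058] zmax 0.067 rect 314 169 66 104 59.0 [ 33. 117. 116.]
```

View pics/crop0.png

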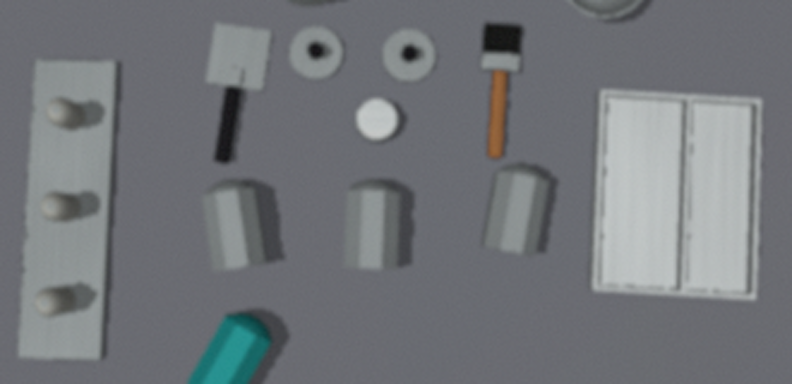

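```bash
cat >> h.py <<'E'
from scipy.spatial.transform import Rotation as Ro
import sys
def D(psi,tilt):
    """tool x at heading psi raised by tilt deg; tool z then points down, turned forward by tilt (tilt -25 = leaning back)"""
    a=np.radians(psi); h=np.array([np.cos(a),np.sin(a),0]); u=np.array([0,0,1.]); t=np.radians(tilt)
    x=h*np.cos(t)+u*np.sin(t); z=h*np.sin(t)-u*np.cos(t); return np.stack([x,np.cross(z,x),z],1)
def rows(p0,R0,p1,R1,n):
    w=Ro.from_matrix(R0.T@R1).as_rotvec()/n; S=sum(Ro.from_rotvec(w*k).as_matrix() for k in range(n))
    return np.r_[np.linalg.solve(S,R0.T@(p1-p0))/.025,np.degrees(w)/8]
def plan(*legs,start=None):
    """legs (pos,R,nrows); TCP positions"""
    if start is None:
        s=r.sense(); start=(s["tcp_pos"],s["ee_rot"]); print("at",s["tcp_pos"].round(4),"J",np.round(s["joints"],1),"grip",round(s["gripper_width"]*87,1),round(s["gripper_force"],1),"F",s["wrist_force"].round(1),"t",s["time_s"])
    p,R=start
    for q,Q,n in legs:
        v=rows(np.array(p),R,np.array(q),Q,n); print(n,"x",*v.round(2),"  -> ",np.round(q,3)); p,R=q,Q
def gp(g,R): return np.array(g)+.019*R[:,2]   # TCP from grasp point
E
python3 - <<'E'
from h import *
z=np.load("top0.npz"); d,K,E=[z[k] for k in("d","K","E")]
P=cloud(d,K,E); X,Y,H=P[:,:,0],P[:,:,1],P[:,:,2]
for x in(.6,.49,.38):
    q=P[(H>.05)&(abs(X-x)<.04)&(abs(Y-.36)<.05)]; t=q[q[:,2]>.076]; print("peg",q[:,:2].mean(0).round(4),"tip",t[:,:2].mean(0).round(4),len(t),q[:,2].max().round(3))
q=P[(abs(H-.012)<.003)&(abs(Y-.36)<.08)&(abs(X-.49)<.22)]; print("plate",cv2.minAreaRect((q[:,:2]*1000).astype(np.float32)))
for y in(.163,0,-.17):
    m=(abs(X-.467)<.07)&(abs(Y-y)<.05)
    q=P[m&(H>.058)]; f=q[:,:2]; c=f.mean(0); v=np.linalg.svd(f-c)[2][0]; 
    a=P[m&(H>.02)]; s=(a[:,:2]-c)@(v*np.sign(v[0])); print("beaker",c.round(4),"axis",np.degrees(np.arctan(v[1]/v[0])).round(1),"top z",np.median(q[:,2]).round(4),"s",s.min().round(3),s.max().round(3),"flat s",np.percentile((f-c)@(v*np.sign(v[0])),[1,99]).round(3))
q=P[(H>.021)&(abs(X-.49)<.14)&(abs(Y+.37)<.12)]; print("tray",cv2.minAreaRect((q[:,:2]*1000).astype(np.float32)))
yy=q[abs(q[:,0]-.49)<.06]; print(np.histogram(yy[:,1],np.arange(-.48,-.26,.01)))
E
```

```text
peg [0.6002 0.3555] tip [0.6021 0.3581] 48 0.085
peg [0.4918 0.3612] tip [0.4924 0.3637] 43 0.085
peg [0.3837 0.3676] tip [0.3832 0.3716] 45 0.085
plate ((502.0557556152344, 363.2846984863281), (118.06128692626953, 381.6684875488281), 83.74272155761719)
beaker [0.4624 0.1623] axis 7.4 top z 0.0621 s -0.046 0.058 flat s [-0.046  0.046]
beaker [0.4454 0.0044] axis -6.6 top z 1.3316 s -0.034 0.071 flat s [-0.03   0.057]
beaker [ 0.4726 -0.1693] axis -12.6 top z 0.0617 s -0.046 0.057 flat s [-0.045  0.047]
tray ((490.0301818847656, -366.60308837890625), (198.05520629882812, 240.19866943359375), 85.20806121826172)
(array([ 0, 57, 33,  0,  0,  0,  0,  0,  0, 12, 73,  3,  0,  0,  0,  0,  0,
        0,  0,  0, 47]), array([-0.48, -0.47, -0.46, -0.45, -0.44, -0.43, -0.42, -0.41, -0.4 ,
       -0.39, -0.38, -0.37, -0.36, -0.35, -0.34, -0.33, -0.32, -0.31,
       -0.3 , -0.29, -0.28, -0.27]))
```

Run:
```python
from h import *
R=D(7.4,-25); g=gp((.481,.165,.031),R); print(g)
plan((g-.12*R[:,2],R,30),(g,R,10))
```

```text
[0.47303713 0.1639658  0.01378015]
at [0.1688 0.6012 0.2216] J [ 89.1  22.1   0.4  -0.  -68.4 -14.8] grip 86.6 0.0 F [ 0.5  0.2 -0.5] t 0.1
30 x 0.54 0.53 0.03 -0.02 -0.1 -0.09   ->  [0.523 0.17  0.123]
10 x 0.0 -0.0 0.48 0.0 0.0 0.0   ->  [0.473 0.164 0.014]
```

Emit:
jog_arm --plan ".54 .53 .03 -.02 -.1 -.09 -1;.54 .53 .03 -.02 -.1 -.09 -1;.54 .53 .03 -.02 -.1 -.09 -1;.54 .53 .03 -.02 -.1 -.09 -1;.54 .53 .03 -.02 -.1 -.09 -1;.54 .53 .03 -.02 -.1 -.09 -1;.54 .53 .03 -.02 -.1 -.09 -1;.54 .53 .03 -.02 -.1 -.09 -1;.54 .53 .03 -.02 -.1 -.09 -1;.54 .53 .03 -.02 -.1 -.09 -1"

```text
time_s: 1.1
tcp_pos: [0.2716, 0.4424, 0.2074]
ee_rot: [[0.979, -0.146, -0.143], [-0.147, -0.989, 0.001], [-0.141, 0.02, -0.99]]
wrist_force: [-0.4, 1.2, -0.2]
gripper_width: 0.998
gripper_force: 0.0
```

Emit:
jog_arm --plan ".54 .53 .03 -.02 -.1 -.09 -1;.54 .53 .03 -.02 -.1 -.09 -1;.54 .53 .03 -.02 -.1 -.09 -1;.54 .53 .03 -.02 -.1 -.09 -1;.54 .53 .03 -.02 -.1 -.09 -1;.54 .53 .03 -.02 -.1 -.09 -1;.54 .53 .03 -.02 -.1 -.09 -1;.54 .53 .03 -.02 -.1 -.09 -1;.54 .53 .03 -.02 -.1 -.09 -1;.54 .53 .03 -.02 -.1 -.09 -1"

```text
time_s: 2.1
tcp_pos: [0.3897, 0.2984, 0.1754]
ee_rot: [[0.96, -0.017, -0.281], [-0.022, -1.0, -0.014], [-0.281, 0.02, -0.96]]
wrist_force: [0.5, 0.3, -0.8]
gripper_width: 1.002
gripper_force: 0.0
```

Emit:
jog_arm --plan ".54 .53 .03 -.02 -.1 -.09 -1;.54 .53 .03 -.02 -.1 -.09 -1;.54 .53 .03 -.02 -.1 -.09 -1;.54 .53 .03 -.02 -.1 -.09 -1;.54 .53 .03 -.02 -.1 -.09 -1;.54 .53 .03 -.02 -.1 -.09 -1;.54 .53 .03 -.02 -.1 -.09 -1;.54 .53 .03 -.02 -.1 -.09 -1;.54 .53 .03 -.02 -.1 -.09 -1;.54 .53 .03 -.02 -.1 -.09 -1"

```text
time_s: 3.1
tcp_pos: [0.5192, 0.1704, 0.124]
ee_rot: [[0.905, 0.11, -0.411], [0.099, -0.994, -0.048], [-0.413, 0.003, -0.911]]
wrist_force: [0.2, 0.2, -0.9]
gripper_width: 0.997
gripper_force: 0.0
```

Run:
```python
from h import *
R=D(7.4,-25); g=gp((.481,.165,.031),R); print(r.sense()["ee_rot"].round(3).tolist(),R.round(3).tolist())
plan((g,R,10))
```

```text
[[0.905, 0.11, -0.411], [0.099, -0.994, -0.048], [-0.413, 0.003, -0.911]] [[0.899, 0.129, -0.419], [0.117, -0.992, -0.054], [-0.423, 0.0, -0.906]]
at [0.5192 0.1704 0.124 ] J [ 29.6  32.2   1.9  -9.4 -82.5  69.8] grip 86.7 0.0 F [ 0.2  0.2 -0.9] t 3.1
10 x 0.01 0.0 0.48 -0.0 -0.01 -0.01   ->  [0.473 0.164 0.014]
```

Emit:
jog_arm --plan ".01 0 .48 0 -.01 -.01 -1;.01 0 .48 0 -.01 -.01 -1;.01 0 .48 0 -.01 -.01 -1;.01 0 .48 0 -.01 -.01 -1;.01 0 .48 0 -.01 -.01 -1;.01 0 .48 0 -.01 -.01 -1;.01 0 .48 0 -.01 -.01 -1;.01 0 .48 0 -.01 -.01 -1;.01 0 .48 0 -.01 -.01 -1;.01 0 .48 0 -.01 -.01 -1"

```text
time_s: 4.1
tcp_pos: [0.471, 0.1655, 0.0137]
ee_rot: [[0.898, 0.122, -0.422], [0.112, -0.993, -0.049], [-0.425, -0.003, -0.905]]
wrist_force: [0.3, 0.3, 1.0]
gripper_width: 0.997
gripper_force: 0.0
```

Emit:
jog_arm --plan "0 0 0 0 0 0 1;0 0 0 0 0 0 1;0 0 0 0 0 0 1;0 0 0 0 0 0 1;0 0 0 0 0 0 1;0 0 0 0 0 0 1;0 0 0 0 0 0 1;0 0 0 0 0 0 1;0 0 0 0 0 0 1;0 0 0 0 0 0 1"

```text
time_s: 5.1
tcp_pos: [0.4719, 0.1657, 0.0151]
ee_rot: [[0.899, 0.122, -0.421], [0.112, -0.992, -0.049], [-0.424, -0.004, -0.906]]
wrist_force: [1.4, 0.3, 4.2]
gripper_width: 0.708
gripper_force: 29.9
```

Run:
```python
from h import *
s=r.sense(); p=s["tcp_pos"]; R0=s["ee_rot"]
R=D(84,65); G=np.array([.603,.359,.012+.065])
# lift, then rotate while moving to above peg2
up=p+[0,0,.15]
g=gp(G,R); a=g+[0,0,.11]
mid=gp((.55,.22,.25),D(70,40)); 
plan((up,R0,10),(gp((.5,.2,.26),D(84,-10)),D(84,-10),15),(gp((.603,.30,.24),R),R,15),(a,R,6))
```

```text
at [0.4719 0.1657 0.0151] J [ 31.2  36.3  -9.4 -11.  -67.7  72.1] grip 61.6 29.9 F [1.4 0.3 4.2] t 5.1
10 x -0.25 -0.0 -0.54 0.0 0.0 0.0   ->  [0.472 0.166 0.165]
15 x 0.05 -0.02 -0.23 -0.2 0.1 -0.61   ->  [0.5   0.197 0.241]
15 x 0.33 0.25 0.18 0.0 0.63 -0.0   ->  [0.605 0.317 0.232]
6 x -0.15 -0.04 0.5 0.0 0.0 0.0   ->  [0.605 0.376 0.179]
```

Emit:
jog_arm --plan "-.25 0 -.54 0 0 0 1;-.25 0 -.54 0 0 0 1;-.25 0 -.54 0 0 0 1;-.25 0 -.54 0 0 0 1;-.25 0 -.54 0 0 0 1;-.25 0 -.54 0 0 0 1;-.25 0 -.54 0 0 0 1;-.25 0 -.54 0 0 0 1;-.25 0 -.54 0 0 0 1;-.25 0 -.54 0 0 0 1"

```text
time_s: 6.1
tcp_pos: [0.472, 0.1651, 0.1648]
ee_rot: [[0.899, 0.122, -0.422], [0.112, -0.993, -0.049], [-0.424, -0.004, -0.905]]
wrist_force: [-0.4, 0.3, -1.2]
gripper_width: 0.713
gripper_force: 30.0
```

```bash
cat > fk.py <<'E'
from h import *
from scipy.optimize import least_squares
ey=lambda a:Ro.from_euler('y',a,degrees=True).as_matrix(); ex=lambda a:Ro.from_euler('x',a,degrees=True).as_matrix(); ez=lambda a:Ro.from_euler('z',a,degrees=True).as_matrix()
def fk(q,J,s4,s6):
    c1,c2,c3,c5,c6,d1,a1,L2,a3,L4,L6=q
    A=ez(J[0]+c1); U=A@ey(J[1]+c2); F=A@ey(J[1]-J[2]+c3); W=F@ex(s4*J[3])@ey(-J[4]+c5); T=W@ex(s6*J[5]+c6)
    p=A@[a1,0,d1]+U@[0,0,L2]+F@[L4,0,a3]+W@[L6,0,0]
    return p,np.stack([-T[:,2],T[:,1],T[:,0]],1)@np.eye(3)
E
cat > fit.py <<'E'
from fk import *
Z=[([ 89.129,22.09,.389,-.024,-68.411,-14.817],[.16884,.60122,.22158],[[.9627,-.27055,-.0004],[-.27055,-.9627,-.0019],[.0001,.0019,-1]]),
([29.6,32.2,1.9,-9.4,-82.5,69.8],[.5192,.1704,.124],[[0.905, 0.11, -0.411], [0.099, -0.994, -0.048], [-0.413, 0.003, -0.911]]),
([31.2,36.3,-9.4,-11.,-67.7,72.1],[.4719,.1657,.0151],[[0.899, 0.122, -0.421], [0.112, -0.992, -0.049], [-0.424, -0.004, -0.906]])]
s=r.sense(); Z.append((s["joints"],s["tcp_pos"],s["ee_rot"])); print(s["joints"].round(2),s["tcp_pos"].round(4),s["gripper_width"]*87)
best=None
for s4 in(1,-1):
  for s6 in(1,-1):
    for c1 in(0,-15):
      for c3 in(0,-30,30,60):
       for c6 in(0,90,180,-90):
        def f(q): 
            o=[]
            for J,p,R in Z:
                a,B=fk(q,J,s4,s6); o+=list((a-p)*10)+list((B-np.array(R)).ravel())
            return np.r_[o,(np.array(q[5:])-[.4,0,.4,0,.4,.25])*.01]
        k=least_squares(f,[c1,0,c3,-c3,c6,.4,0,.4,0,.4,.25],x_scale=[10]*5+[.1]*6)
        if best is None or k.cost<best[0]*.98: best=(k.cost,s4,s6,k.x); print(k.cost.round(5),s4,s6,k.x.round(2).tolist())
E
python3 fit.py
```

```text
[ 31.18  26.23  -2.09 -10.22 -84.85  68.88] [0.472  0.1651 0.1648] 62.02529795157704
4.01837 1 1 [-14.81, 10.5, -129.42, 129.99, 111.22, 0.23, -0.07, 0.61, -0.3, -0.29, 0.34]
3.80814 1 1 [-14.23, 8.75, 96.79, -97.29, 138.68, 0.22, -0.07, 0.6, 0.42, -0.02, 0.34]
0.06407 1 -1 [-14.81, 11.03, 108.96, -108.71, -95.75, 0.23, -0.07, 0.58, 0.4, -0.11, 0.32]
0.02926 1 -1 [-14.8, 10.36, -129.28, 129.74, -109.0, 0.23, -0.07, 0.61, -0.3, -0.29, 0.34]
```

```bash
sed -i 's/c1,c2,c3,c5,c6,d1,a1,L2,a3,L4,L6=q/c1,c2,c3,c5,c6,d1,a1,L2,a3,L4,L6,y0,c4=q/; s/A@\[a1,0,d1\]/A@[a1,y0,d1]/; s/s4\*J\[3\]/s4*J[3]+c4/' fk.py
sed -i 's/q\[5:\])-\[.4,0,.4,0,.4,.25\])\*.01/q[5:12])-[.2,0,.5,0,.4,.25,0])*.01/; s/,\.4,0,\.4,0,\.4,\.25\],x_scale=\[10\]\*5+\[.1\]\*6/,.2,0,.5,0,.4,.25,0,0],x_scale=[10]*5+[.1]*7+[10]/; s/c3 in(0,-30,30,60)/c3 in(0,-45,45,90)/' fit.py
sed -i '$a\
k=best\
for J,p,R in Z:\
    a,B=fk(k[3],J,k[1],k[2]); print((a-p).round(3),np.degrees(np.linalg.norm(Ro.from_matrix(B.T@np.array(R)).as_rotvec())).round(2))' fit.py
python3 fit.py
```

```text
[ 31.18  26.23  -2.09 -10.22 -84.85  68.88] [0.472  0.1651 0.1648] 62.02529795157704
3.76213 1 1 [-27.08, 11.68, 68.38, -67.71, 115.44, 0.24, -0.09, 0.59, 0.37, 0.17, 0.35, 0.13, 12.88]
0.01089 1 -1 [0.3, 8.13, -183.18, 182.39, -89.25, 0.19, -0.09, 0.62, 0.07, -0.42, 0.32, -0.16, 0.34]
[-0.001 -0.002 -0.008] 0.91
[ 0.     0.    -0.001] 0.77
[-0.001 -0.001 -0.003] 0.75
[0.002 0.001 0.011] 0.81
```

```bash
cat > fk.py <<'E'
from h import *
from scipy.optimize import least_squares
e=lambda ax,a:Ro.from_euler(ax,a,degrees=True).as_matrix()
LO=[-179.8,-69.3,-61.3,-181.2,-171.1,-177.4]; HI=[179.8,118.1,80.6,117.6,-9.2,177.4]
def fk(q,J):
    c2,d1,a1,L2,a3,L4,L6,y0=q
    A=e('z',J[0]); F=A@e('y',J[1]-J[2]); W=F@e('x',-J[3])@e('y',-J[4]); T=W@e('x',-J[5]-90)
    return A@[a1,y0,d1]+A@e('y',J[1]+c2)@[0,0,L2]+F@[L4,0,a3]+W@[L6,0,0],np.stack([-T[:,2],T[:,1],T[:,0]],1)
try: Q=np.load("q.npy")
except: pass
def ik(p,R,J0):
    f=lambda J:np.r_[(fk(Q,J)[0]-p)*10,(fk(Q,J)[1]-R).ravel()]
    k=least_squares(f,J0,x_scale=10); return k.x,k.cost
def check(*legs,start=None,show=5):
    s=r.sense(); J=s["joints"]; p,R=start or (s["tcp_pos"],s["ee_rot"]); i=0
    for q,S,n in legs:
        v=rows(np.array(p),R,np.array(q),S,n)
        for k in range(n):
            p=p+R@v[:3]*.025; R=R@Ro.from_rotvec(np.radians(v[3:]*8)).as_matrix()
            Jn,c=ik(p,R,J); dj=abs(Jn-J).max(); J=Jn; i+=1
            if i%show==0 or c>1e-3 or (J<LO).any() or (J>HI).any() or dj>11: print(i,p.round(3),J.round(0),"c%.4f dj%.0f"%(c,dj))
E
python3 - <<'E'
import re
exec(open('fit.py').read().split("best=None")[0])
def f(q):
    o=[]
    for J,p,R in Z: a,B=fk(q,J); o+=list((a-p)*10)+list((B-np.array(R)).ravel())
    return np.r_[o,(np.array(q)-[8,.2,-.05,.55,.05,.42,.3,-.16])*.001]
k=least_squares(f,[0,.2,0,.5,0,.4,.25,-.16],x_scale=[10]+[.1]*7); np.save("q.npy",k.x); print(k.cost,k.x.round(3))
import fk as m; m.Q=k.x
from fk import check
p=s["tcp_pos"]; R=D(84,65); G=np.array([.603,.359,.077]); g=gp(G,R); A=D(84,-10)
L=[(gp((.5,.2,.26),A),A,15),(gp((.603,.30,.24),R),R,15),(g+[0,0,.11],R,6),(g,R,10)]
plan(*L); check(*L)
E
```

```text
[ 31.18  26.23  -2.09 -10.22 -84.85  68.88] [0.472  0.1651 0.1648] 62.02529795157704
0.011764245596856725 [ 8.974  0.197 -0.094  0.619 -0.043  0.423  0.318 -0.159]
at [0.472  0.1651 0.1648] J [ 31.2  26.2  -2.1 -10.2 -84.8  68.9] grip 62.0 30.0 F [-0.4  0.3 -1.2] t 6.1
15 x 0.05 -0.03 -0.23 -0.2 0.11 -0.61   ->  [0.5   0.197 0.241]
15 x 0.33 0.25 0.18 0.0 0.63 -0.0   ->  [0.605 0.317 0.232]
6 x -0.15 -0.04 0.5 0.0 0.0 0.0   ->  [0.605 0.376 0.179]
10 x -0.4 0.0 0.19 0.0 0.0 0.0   ->  [0.605 0.376 0.069]
5 [0.488 0.173 0.189] [ 35.  24.  -2.  -3. -84.  89.] c0.0000 dj4
10 [0.497 0.184 0.214] [ 39.  21.  -3.   3. -81. 108.] c0.0000 dj4
15 [0.5   0.197 0.241] [ 43.  16.  -7.   7. -75. 129.] c0.0000 dj4
20 [0.534 0.234 0.219] [ 33.  16. -11. -14. -54. 149.] c0.0000 dj5
25 [0.57  0.277 0.215] [ 24.  20. -15. -52. -45. 184.] c0.0000 dj8
26 [0.577 0.286 0.217] [ 23.  22. -15. -60. -46. 192.] c0.0000 dj8
27 [0.584 0.294 0.22 ] [ 22.  23. -16. -68. -47. 200.] c0.0000 dj8
28 [0.591 0.302 0.223] [ 21.  25. -16. -75. -49. 206.] c0.0000 dj7
29 [0.598 0.31  0.227] [ 20.  26. -16. -82. -52. 212.] c
[... 485 characters left out ...]
.605 0.376 0.168] [ 25.  33. -17. -96. -52. 226.] c0.0000 dj1
38 [0.605 0.376 0.157] [ 25.  34. -17. -97. -52. 227.] c0.0000 dj1
39 [0.605 0.376 0.146] [ 25.  35. -17. -98. -52. 228.] c0.0000 dj1
40 [0.605 0.376 0.135] [ 25.  36. -18. -99. -52. 230.] c0.0000 dj1
41 [0.605 0.376 0.124] [  25.   37.  -18. -100.  -52.  231.] c0.0000 dj1
42 [0.605 0.376 0.113] [  25.   38.  -18. -101.  -52.  232.] c0.0000 dj1
43 [0.605 0.376 0.102] [  25.   39.  -18. -101.  -53.  234.] c0.0000 dj1
44 [0.605 0.376 0.091] [  25.   40.  -18. -102.  -53.  235.] c0.0000 dj1
45 [0.605 0.376 0.08 ] [  25.   41.  -18. -103.  -53.  236.] c0.0000 dj1
46 [0.605 0.376 0.069] [  25.   42.  -18. -104.  -53.  237.] c0.0000 dj1
```

Emit:
jog_arm --plan ".25 0 .54 0 0 0 1;.25 0 .54 0 0 0 1;.25 0 .54 0 0 0 1;.25 0 .54 0 0 0 1;.25 0 .54 0 0 0 1;.25 0 .54 0 0 0 1;.25 0 .54 0 0 0 1;.25 0 .54 0 0 0 1;.25 0 .54 0 0 0 1;.25 0 .54 0 0 0 1"

```text
time_s: 7.1
tcp_pos: [0.4714, 0.1655, 0.0138]
ee_rot: [[0.898, 0.123, -0.422], [0.112, -0.992, -0.049], [-0.425, -0.003, -0.905]]
wrist_force: [1.0, 4.7, 34.5]
gripper_width: 0.71
gripper_force: 30.0
```

Emit:
jog_arm --plan "0 0 0 0 0 0 -1;0 0 0 0 0 0 -1;0 0 0 0 0 0 -1;0 0 0 0 0 0 -1;0 0 0 0 0 0 -1;0 0 -.8 0 0 0 -1;0 0 -.8 0 0 0 -1;0 0 -.8 0 0 0 -1;0 0 -.8 0 0 0 -1;0 0 -.8 0 0 0 -1"

```text
time_s: 8.1
tcp_pos: [0.5138, 0.1704, 0.1062]
ee_rot: [[0.899, 0.122, -0.422], [0.112, -0.993, -0.049], [-0.424, -0.004, -0.905]]
wrist_force: [0.8, 1.1, -0.8]
gripper_width: 0.998
gripper_force: 0.0
```

Emit:
jog_arm --plan "0 0 0 0 0 .9 -1;0 0 0 0 0 .9 -1;0 0 0 0 0 .9 -1;0 0 0 0 0 .9 -1;0 0 0 0 0 .9 -1;0 0 0 0 0 .9 -1;0 0 0 0 0 .9 -1;0 0 0 0 0 .9 -1;0 0 0 0 0 .9 -1;0 0 0 0 0 .9 -1"

```text
time_s: 9.1
tcp_pos: [0.5135, 0.1704, 0.1053]
ee_rot: [[0.389, -0.819, -0.422], [-0.912, -0.408, -0.049], [-0.132, 0.403, -0.905]]
wrist_force: [0.6, 0.5, -0.1]
gripper_width: 1.003
gripper_force: 0.0
```

Emit:
jog_arm --plan "0 0 0 0 0 .9 -1;0 0 0 0 0 .9 -1;0 0 0 0 0 .9 -1;0 0 0 0 0 .9 -1;0 0 0 0 0 .9 -1;0 0 0 0 0 .9 -1;0 0 0 0 0 .9 -1;0 0 0 0 0 .9 -1;0 0 0 0 0 .9 -1;0 0 0 0 0 .9 -1"

```text
time_s: 10.1
tcp_pos: [0.5135, 0.1704, 0.1053]
ee_rot: [[-0.659, -0.623, -0.422], [-0.67, 0.741, -0.049], [0.343, 0.251, -0.905]]
wrist_force: [0.5, 0.3, 0.4]
gripper_width: 1.001
gripper_force: 0.0
```

Emit:
jog_arm --plan "0 0 0 0 0 .9 -1;0 0 0 0 0 .9 -1;0 0 0 0 0 .9 -1;0 0 0 0 0 .9 -1;0 0 0 0 0 .9 -1;0 0 0 0 0 0 -1;0 0 0 0 0 0 -1;0 0 0 0 0 0 -1;0 0 0 0 0 0 -1;0 0 0 0 0 0 -1"

```text
time_s: 11.1
tcp_pos: [0.5135, 0.1704, 0.1052]
ee_rot: [[-0.898, -0.122, -0.422], [-0.112, 0.992, -0.049], [0.425, 0.004, -0.905]]
wrist_force: [-0.2, 0.1, -0.3]
gripper_width: 0.998
gripper_force: 0.0
```

```bash
cat >> h.py <<'E'
FL=np.diag([-1.,-1,1])
def DF(psi,tilt): return D(psi,tilt)@FL   # flipped grasp: tool x = minus beaker z
E
python3 - <<'E'
from fk import *
im,d,K,E=cap("top"); P=cloud(d,K,E); save("t1",im[150:310,160:400]); X,Y,H=P[:,:,0],P[:,:,1],P[:,:,2]
m=(abs(X-.467)<.07)&(abs(Y-.163)<.05)&(H<.08); q=P[m&(H>.058)]; print(q.mean(0).round(4),len(q))
s=r.sense(); R=DF(6.5,-25); g=gp((.481,.165,.031),R); print(s["ee_rot"].round(3).tolist())
plan((g,R,6))
R1=DF(84,65); G=np.array([.603,.359,.077]); t=gp(G,R1); A=DF(84,-10)
L=[(g,R,6),(g+[0,0,.15],R,10),(gp((.5,.2,.26),A),A,15),(gp((.603,.30,.24),R1),R1,15),(t+[0,0,.11],R1,6),(t,R1,10)]
check(*L)
E
```

```text
[0.4617 0.1635 0.062 ] 396
[[-0.898, -0.122, -0.422], [-0.112, 0.992, -0.049], [0.425, 0.004, -0.905]]
at [0.5135 0.1704 0.1052] J [  29.7   33.2    0.6   -9.7  -80.8 -109.1] grip 87.1 0.0 F [-0.4  0.2 -0. ] t 11.15
6 x -0.01 -0.01 0.67 -0.0 -0.0 0.01   ->  [0.473 0.164 0.014]
5 [0.48  0.165 0.029] [  31.   36.   -8.  -11.  -70. -109.] c0.0000 dj2
10 [0.473 0.164 0.074] [  31.   32.   -7.  -11.  -74. -110.] c0.0000 dj1
15 [0.473 0.164 0.149] [  31.   28.   -4.  -10.  -82. -111.] c0.0000 dj2
20 [0.486 0.17  0.183] [ 34.  25.  -2.  -5. -84. -96.] c0.0000 dj4
25 [0.497 0.181 0.209] [ 39.  22.  -3.   2. -81. -76.] c0.0000 dj4
30 [0.5   0.194 0.236] [ 42.  17.  -6.   6. -76. -55.] c0.0000 dj4
35 [0.527 0.226 0.222] [ 35.  16. -10.  -9. -58. -37.] c0.0000 dj5
40 [0.563 0.268 0.214] [ 26.  19. -14. -43. -45.  -4.] c0.0000 dj8
45 [0.598 0.31  0.227] [ 20.  26. -16. -82. -52.  32.] c0.0000 dj7
50 [0.605 0.356 0.197] [ 23.  31. -17. -93. -53.  42.] c0.0000 dj1
55 [0.605 0.376 0.146] [ 25.  35. -17. -98. -52.  48.] c0.0000 dj1
60 [0.605 0.376 0.091] [  25.   40.  -18. -102.  -53.   55.] c0.0000 dj1
```

Emit:
jog_arm --plan "-.01 -.01 .66 0 0 0 -1;-.01 -.01 .66 0 0 0 -1;-.01 -.01 .66 0 0 0 -1;-.01 -.01 .66 0 0 0 -1;-.01 -.01 .66 0 0 0 -1;-.01 -.01 .66 0 0 0 -1;0 0 0 0 0 0 -1;0 0 0 0 0 0 1;0 0 0 0 0 0 1;0 0 0 0 0 0 1"

```text
time_s: 12.15
tcp_pos: [0.4742, 0.1646, 0.0157]
ee_rot: [[-0.899, -0.122, -0.42], [-0.112, 0.993, -0.048], [0.423, 0.004, -0.906]]
wrist_force: [-0.5, 0.9, -0.2]
gripper_width: 0.809
gripper_force: 0.0
```

Emit:
jog_arm --plan "0 0 0 0 0 0 1;0 0 0 0 0 0 1;0 0 0 0 0 0 1;.25 0 -.54 0 0 0 1;.25 0 -.54 0 0 0 1;.25 0 -.54 0 0 0 1;.25 0 -.54 0 0 0 1;.25 0 -.54 0 0 0 1;.25 0 -.54 0 0 0 1;.25 0 -.54 0 0 0 1"

```text
time_s: 13.15
tcp_pos: [0.4738, 0.1639, 0.1205]
ee_rot: [[-0.899, -0.122, -0.422], [-0.112, 0.993, -0.049], [0.424, 0.004, -0.906]]
wrist_force: [0.9, -0.8, -1.0]
gripper_width: 0.708
gripper_force: 30.0
```

```bash
cat > hang.py <<'E'
from fk import *
def hang(G,mid,phi=84):
    R1=DF(phi,65); t=gp(G,R1); A=DF(phi,-10)
    L=[(gp(mid,A),A,14),(gp(np.array([G[0],G[1]-.06,.24]),R1),R1,16),(t+[0,0,.10],R1,5)]
    plan(*L); check(*L,show=7)
E
python3 - <<'E'
from hang import *
hang(np.array([.603,.359,.077]),(.5,.2,.26))
E
```

```text
at [0.4738 0.1639 0.1205] J [  31.    28.9   -4.6  -10.3  -79.7 -110. ] grip 61.6 30.0 F [ 0.9 -0.8 -1. ] t 13.15
14 x -0.01 0.04 -0.37 0.21 -0.11 -0.66   ->  [0.5   0.197 0.241]
16 x -0.3 -0.23 0.17 -0.0 -0.59 -0.0   ->  [0.605 0.316 0.232]
5 x 0.26 0.05 0.65 0.0 0.0 0.0   ->  [0.605 0.376 0.169]
7 [0.496 0.179 0.179] [ 37.  24.  -3.  -0. -80. -81.] c0.0000 dj4
14 [0.5   0.197 0.241] [ 43.  16.  -7.   7. -75. -51.] c0.0000 dj5
21 [0.545 0.247 0.216] [ 30.  17. -13. -24. -49. -22.] c0.0000 dj6
28 [0.592 0.302 0.224] [ 21.  25. -16. -76. -50.  27.] c0.0000 dj7
35 [0.605 0.376 0.169] [ 25.  33. -17. -96. -52.  45.] c0.0000 dj2
```

Emit:
jog_arm --plan "-.01 .04 -.37 .21 -.11 -.66 1;-.01 .04 -.37 .21 -.11 -.66 1;-.01 .04 -.37 .21 -.11 -.66 1;-.01 .04 -.37 .21 -.11 -.66 1;-.01 .04 -.37 .21 -.11 -.66 1;-.01 .04 -.37 .21 -.11 -.66 1;-.01 .04 -.37 .21 -.11 -.66 1;-.01 .04 -.37 .21 -.11 -.66 1;-.01 .04 -.37 .21 -.11 -.66 1;-.01 .04 -.37 .21 -.11 -.66 1"

```text
time_s: 14.15
tcp_pos: [0.4993, 0.1863, 0.206]
ee_rot: [[-0.438, -0.887, -0.148], [-0.865, 0.461, -0.2], [0.245, 0.041, -0.969]]
wrist_force: [-0.0, 0.3, -1.1]
gripper_width: 0.708
gripper_force: 30.0
```

Emit:
jog_arm --plan "-.01 .04 -.37 .21 -.11 -.66 1;-.01 .04 -.37 .21 -.11 -.66 1;-.01 .04 -.37 .21 -.11 -.66 1;-.01 .04 -.37 .21 -.11 -.66 1;-.3 -.23 .17 0 -.59 0 1;-.3 -.23 .17 0 -.59 0 1;-.3 -.23 .17 0 -.59 0 1;-.3 -.23 .17 0 -.59 0 1;-.3 -.23 .17 0 -.59 0 1;-.3 -.23 .17 0 -.59 0 1"

```text
time_s: 15.15
tcp_pos: [0.5381, 0.2374, 0.2176]
ee_rot: [[-0.094, -0.995, 0.027], [-0.945, 0.097, 0.313], [-0.314, 0.004, -0.949]]
wrist_force: [-0.6, 1.0, -1.9]
gripper_width: 0.708
gripper_force: 30.0
```

Emit:
jog_arm --plan "-.3 -.23 .17 0 -.59 0 1;-.3 -.23 .17 0 -.59 0 1;-.3 -.23 .17 0 -.59 0 1;-.3 -.23 .17 0 -.59 0 1;-.3 -.23 .17 0 -.59 0 1;-.3 -.23 .17 0 -.59 0 1;-.3 -.23 .17 0 -.59 0 1;-.3 -.23 .17 0 -.59 0 1;-.3 -.23 .17 0 -.59 0 1;-.3 -.23 .17 0 -.59 0 1"

```text
time_s: 16.15
tcp_pos: [0.6038, 0.3138, 0.232]
ee_rot: [[-0.042, -0.995, 0.087], [-0.412, 0.096, 0.906], [-0.91, 0.003, -0.414]]
wrist_force: [-0.4, -0.1, -2.1]
gripper_width: 0.712
gripper_force: 30.0
```

```bash
cat > down.py <<'E'
from fk import *
def down(G,phi=84,view=None):
    R1=DF(phi,65); t=gp(G,R1)
    L=[(t+[0,0,.10],R1,5),(t,R1,10)]; plan(*L); print("open-retreat from t:",rows(t,R1,t-.1*R1[:,2],R1,5).round(2), "up after", rows(t,R1,t+[0,0,.1],R1,5).round(2))
    if view:
        im,*_=cap("scene"); save(view,cv2.resize(im[100:340,320:560],None,fx=2,fy=2))
E
python3 - <<'E'
from down import *
down(np.array([.603,.359,.077]),view="s1")
E
```

```text
at [0.6038 0.3138 0.232 ] J [  8.6  26.3   2.7 -71.7 -68.4  16.9] grip 61.9 30.0 F [-0.4 -0.1 -2.1] t 16.15
5 x 0.25 0.04 0.66 0.01 0.01 0.0   ->  [0.605 0.376 0.169]
10 x 0.36 -0.0 0.17 0.0 0.0 0.0   ->  [0.605 0.376 0.069]
open-retreat from t: [-0.   0.  -0.8  0.   0.   0. ] up after [-0.73  0.   -0.34  0.    0.    0.  ]
```

View pics/s1.png

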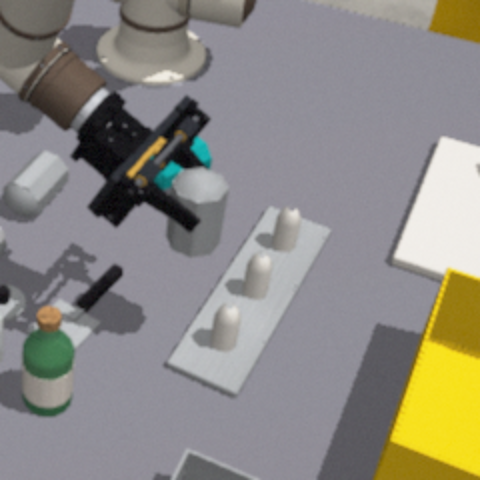

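Emit:
jog_arm --plan ".25 .04 .66 .01 .01 0 1;.25 .04 .66 .01 .01 0 1;.25 .04 .66 .01 .01 0 1;.25 .04 .66 .01 .01 0 1;.25 .04 .66 .01 .01 0 1;0 0 0 0 0 0 1;.36 0 .17 0 0 0 1;.36 0 .17 0 0 0 1;.36 0 .17 0 0 0 1;.36 0 .17 0 0 0 1"

```text
time_s: 17.2
tcp_pos: [0.6051, 0.3754, 0.1273]
ee_rot: [[-0.045, -0.994, 0.095], [-0.422, 0.105, 0.901], [-0.906, 0.001, -0.424]]
wrist_force: [-0.1, 0.5, -1.5]
gripper_width: 0.71
gripper_force: 30.0
```

Run:
```python
from fk import *
G=np.array([.603,.359,.077]);R1=DF(84,65); t=gp(G,R1); plan((t+[0,0,.003],R1,6))
im,d,K,E=cap("top"); P=cloud(d,K,E); q=P[(P[:,:,2]>.14)&(P[:,:,2]<.16)&(abs(P[:,:,0]-.603)<.05)&(abs(P[:,:,1]-.375)<.045)]; print(len(q),q.mean(0))
im,*_=cap("scene"); save("s2",cv2.resize(im[160:340,360:520],None,fx=3,fy=3))
```

```text
at [0.6051 0.3754 0.1273] J [ 13.1  34.9   0.6 -77.9 -61.1  26.8] grip 61.8 30.0 F [-0.1  0.5 -1.5] t 17.2
6 x 0.33 0.0 0.16 -0.0 -0.0 -0.0   ->  [0.605 0.376 0.072]
171 [0.59973182 0.35080795 0.15197207]
```

View pics/s2.png

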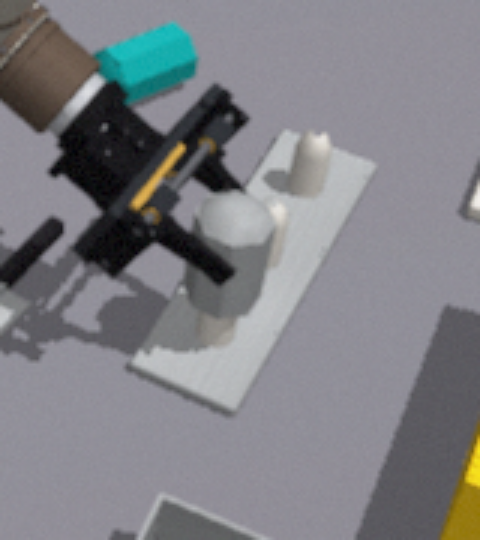

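The picture shows the beaker upright at (230,250) in the crop, with its peg entering the mouth. I'll lower it, release and back off.

Emit:
jog_arm --plan ".33 0 .16 0 0 0 1;.33 0 .16 0 0 0 1;.33 0 .16 0 0 0 1;.33 0 .16 0 0 0 1;.33 0 .16 0 0 0 1;.33 0 .16 0 0 0 1;0 0 0 0 0 0 -1;0 0 0 0 0 0 -1;0 0 0 0 0 0 -1;0 0 0 0 0 0 -1"

```text
time_s: 18.3
tcp_pos: [0.6053, 0.3769, 0.0741]
ee_rot: [[-0.043, -0.995, 0.095], [-0.421, 0.104, 0.901], [-0.906, -0.001, -0.423]]
wrist_force: [-0.1, 0.6, -0.3]
gripper_width: 0.964
gripper_force: 0.0
```

Emit:
jog_arm --plan "0 0 0 0 0 0 -1;0 0 -.8 0 0 0 -1;0 0 -.8 0 0 0 -1;0 0 -.8 0 0 0 -1;0 0 -.8 0 0 0 -1;0 0 -.8 0 0 0 -1;-.73 0 -.34 0 0 0 -1;-.73 0 -.34 0 0 0 -1;-.73 0 -.34 0 0 0 -1;-.73 0 -.34 0 0 0 -1"

```text
time_s: 19.3
tcp_pos: [0.5956, 0.2855, 0.1975]
ee_rot: [[-0.045, -0.994, 0.095], [-0.421, 0.105, 0.901], [-0.906, 0.0, -0.424]]
wrist_force: [-0.1, 0.0, -0.2]
gripper_width: 1.001
gripper_force: 0.0
```

```bash
cat > pick.py <<'E'
from fk import *
def beaker(P,x,y):
    X,Y,H=P[:,:,0],P[:,:,1],P[:,:,2]
    m=(abs(X-x)<.065)&(abs(Y-y)<.05)&(H<.075); f=P[m&(H>.0585)][:,:2]; c=f.mean(0); v=np.linalg.svd(f-c)[2][0]; v*=np.sign(v[0])
    a=P[m&(H>.02)][:,:2]; s=(a-c)@v; w=(a-c)@[-v[1],v[0]]
    an=np.degrees(np.arctan2(v[1],v[0])); print("c",c.round(4),"ax",an.round(1),"s",s.min().round(3),s.max().round(3),"w",w.min().round(3),w.max().round(3))
    return c,v,an,c+v*(s.max()-.104+.065)
E
python3 - <<'E'
from pick import *
im,d,K,E=cap("top"); P=cloud(d,K,E); P[d==0]=9
X,Y,H=P[:,:,0],P[:,:,1],P[:,:,2]
q=P[(H>.1)&(H<.13)&(abs(X-.603)<.06)&(abs(Y-.36)<.06)]; print("hung",q.mean(0).round(4),q[:,2].max(),len(q))
c,v,an,g=beaker(P,.467,0); print(g); 
beaker(P,.475,-.17)
R=DF(an,-25); G=gp((g[0],g[1],.031),R); pre=G-.1*R[:,2]
L=[(pre,R,30),(G,R,6)]; plan(*L); check(*L)
E
```

```text
hung [0.6005 0.3576 0.1101] 0.1215863526281813 420
c [ 0.4703 -0.0081] ax 4.1 s -0.061 0.046 w -0.026 0.012
[ 0.47720099 -0.00762243]
c [ 0.4713 -0.1687] ax -12.7 s -0.045 0.058 w -0.032 0.031
at [0.5968 0.2859 0.2018] J [  5.9  27.6  -0.  -72.1 -68.7  21.9] grip 86.9 0.0 F [-0.6 -0.7  3.2] t 19.35
30 x 0.43 -0.25 -0.07 0.12 0.31 0.34   ->  [ 0.511 -0.005  0.104]
6 x -0.0 -0.0 0.67 0.0 0.0 0.0   ->  [ 0.469 -0.008  0.014]
1 [0.602 0.279 0.193] [ 16.  30. -18. -87. -55.  39.] c0.0000 dj18
5 [0.619 0.247 0.158] [ 16.  29. -17. -76. -47.  20.] c0.0000 dj5
10 [0.624 0.198 0.12 ] [ 16.  28. -15. -57. -42.  -9.] c0.0000 dj6
15 [0.613 0.143 0.093] [ 16.  29. -12. -36. -44. -40.] c0.0000 dj6
20 [0.588 0.088 0.08 ] [ 16.  29. -10. -19. -53. -65.] c0.0000 dj4
25 [0.553 0.036 0.084] [ 15.  30.  -7. -10. -65. -84.] c0.0000 dj3
30 [ 0.511 -0.005  0.104] [ 15.  31.  -4.  -5. -80. -99.] c0.0000 dj3
35 [ 0.476 -0.008  0.029] [ 15.  34. -12.  -5. -69. -98.] c0.0000 dj2
```

Run:
```python
from pick import *
z=np.load("top0.npz"); d,K,E=[z[k] for k in("d","K","E")]; P=cloud(d,K,E); P[d==0]=9
c,v,an,g=beaker(P,.463,0); print(g)
R=DF(an,-25); G=gp((g[0],g[1],.031),R); pre=G-.1*R[:,2]; A=DF(60,20)
L=[((.54,.15,.24),A,12),(pre,R,18),(G,R,6)]; plan(*L); check(*L)
```

```text
c [0.4579 0.0011] ax -3.4 s -0.046 0.058 w -0.031 0.031
[ 4.76487782e-01 -3.13951882e-05]
at [0.5968 0.2859 0.2018] J [  5.9  27.6  -0.  -72.1 -68.7  21.9] grip 86.9 0.0 F [-0.6 -0.7  3.2] t 19.35
12 x 0.27 0.06 -0.45 0.17 0.46 0.19   ->  [0.54 0.15 0.24]
18 x 0.24 -0.32 0.29 -0.02 0.28 0.45   ->  [ 0.511 -0.002  0.104]
6 x -0.0 0.0 0.67 0.0 0.0 0.0   ->  [0.468 0.    0.014]
1 [0.594 0.273 0.2  ] [ 16.  28. -19. -85. -54.  39.] c0.0000 dj19
5 [0.579 0.223 0.203] [ 18.  21. -21. -67. -42.  15.] c0.0000 dj7
10 [0.552 0.168 0.226] [ 23.  13. -20. -29. -41. -29.] c0.0000 dj9
15 [0.554 0.129 0.213] [ 24.  14. -15. -11. -51. -59.] c0.0000 dj4
20 [0.56  0.086 0.17 ] [ 21.  21.  -9.  -7. -61. -76.] c0.0000 dj3
25 [0.545 0.04  0.132] [ 18.  26.  -6.  -6. -71. -90.] c0.0000 dj3
30 [ 0.511 -0.002  0.104] [  13.   31.   -4.   -7.  -79. -104.] c0.0000 dj3
35 [0.476 0.    0.029] [  14.   34.  -12.   -8.  -68. -103.] c0.0000 dj2
```

Emit:
jog_arm --plan ".27 .06 -.45 .17 .46 .19 -1;.27 .06 -.45 .17 .46 .19 -1;.27 .06 -.45 .17 .46 .19 -1;.27 .06 -.45 .17 .46 .19 -1;.27 .06 -.45 .17 .46 .19 -1;.27 .06 -.45 .17 .46 .19 -1;.27 .06 -.45 .17 .46 .19 -1;.27 .06 -.45 .17 .46 .19 -1;.27 .06 -.45 .17 .46 .19 -1;.27 .06 -.45 .17 .46 .19 -1"

```text
time_s: 20.35
tcp_pos: [0.5498, 0.1669, 0.2217]
ee_rot: [[-0.402, -0.898, 0.18], [-0.792, 0.44, 0.422], [-0.459, 0.027, -0.888]]
wrist_force: [0.2, -0.6, 0.1]
gripper_width: 0.999
gripper_force: 0.0
```

Emit:
jog_arm --plan ".27 .06 -.45 .17 .46 .19 -1;.27 .06 -.45 .17 .46 .19 -1;.24 -.32 .29 -.02 .28 .45 -1;.24 -.32 .29 -.02 .28 .45 -1;.24 -.32 .29 -.02 .28 .45 -1;.24 -.32 .29 -.02 .28 .45 -1;.24 -.32 .29 -.02 .28 .45 -1;.24 -.32 .29 -.02 .28 .45 -1;.24 -.32 .29 -.02 .28 .45 -1;.24 -.32 .29 -.02 .28 .45 -1"

```text
time_s: 21.35
tcp_pos: [0.5577, 0.0843, 0.1652]
ee_rot: [[-0.849, -0.525, -0.064], [-0.528, 0.843, 0.097], [0.003, 0.116, -0.993]]
wrist_force: [-0.5, 0.4, -0.1]
gripper_width: 0.998
gripper_force: 0.0
```

Emit:
jog_arm --plan ".24 -.32 .29 -.02 .28 .45 -1;.24 -.32 .29 -.02 .28 .45 -1;.24 -.32 .29 -.02 .28 .45 -1;.24 -.32 .29 -.02 .28 .45 -1;.24 -.32 .29 -.02 .28 .45 -1;.24 -.32 .29 -.02 .28 .45 -1;.24 -.32 .29 -.02 .28 .45 -1;.24 -.32 .29 -.02 .28 .45 -1;.24 -.32 .29 -.02 .28 .45 -1;.24 -.32 .29 -.02 .28 .45 -1"

```text
time_s: 22.35
tcp_pos: [0.5077, -0.0044, 0.1004]
ee_rot: [[-0.901, 0.059, -0.429], [0.053, 0.998, 0.027], [0.43, 0.002, -0.903]]
wrist_force: [0.6, -0.3, -0.1]
gripper_width: 1.007
gripper_force: 0.0
```

Run:
```python
from pick import *
R=DF(-3.4,-25); G=gp((.4765,0,.031),R)
plan((G,R,6)); print(rows(G,R,G+[0,0,.11],R,7).round(2))
```

```text
at [ 0.5077 -0.0044  0.1004] J [  13.2   31.2   -5.3   -7.3  -78.2 -103.5] grip 87.6 0.0 F [ 0.6 -0.3 -0.1] t 22.35
6 x -0.01 0.02 0.63 0.0 -0.01 0.0   ->  [0.468 0.    0.014]
[ 0.27 -0.   -0.57  0.    0.    0.  ]
```

Emit:
jog_arm --plan "-.01 .02 .62 0 -.01 0 -1;-.01 .02 .62 0 -.01 0 -1;-.01 .02 .62 0 -.01 0 -1;-.01 .02 .62 0 -.01 0 -1;-.01 .02 .62 0 -.01 0 -1;-.01 .02 .62 0 -.01 0 -1;0 0 0 0 0 0 -1;0 0 0 0 0 0 1;0 0 0 0 0 0 1;0 0 0 0 0 0 1"

```text
time_s: 23.35
tcp_pos: [0.4711, 0.0022, 0.0161]
ee_rot: [[-0.907, 0.056, -0.418], [0.049, 0.998, 0.026], [0.419, 0.003, -0.908]]
wrist_force: [-0.0, 0.3, 0.5]
gripper_width: 0.81
gripper_force: 0.0
```

Emit:
jog_arm --plan "0 0 0 0 0 0 1;0 0 0 0 0 0 1;0 0 0 0 0 0 1;.27 0 -.57 0 0 0 1;.27 0 -.57 0 0 0 1;.27 0 -.57 0 0 0 1;.27 0 -.57 0 0 0 1;.27 0 -.57 0 0 0 1;.27 0 -.57 0 0 0 1;.27 0 -.57 0 0 0 1"

```text
time_s: 24.35
tcp_pos: [0.469, 0.0022, 0.1259]
ee_rot: [[-0.906, 0.056, -0.421], [0.049, 0.998, 0.026], [0.421, 0.003, -0.907]]
wrist_force: [0.5, 0.6, -2.0]
gripper_width: 0.706
gripper_force: 30.0
```

Run:
```python
from hang import *
hang(np.array([.493,.3655,.077]),(.5,.1,.26))
```

```text
at [0.469  0.0022 0.1259] J [  14.8   26.    -9.9   -7.8  -78.1 -104.7] grip 61.4 30.0 F [ 0.5  0.6 -2. ] t 24.35
14 x -0.14 0.2 -0.39 0.24 -0.11 -0.74   ->  [0.5   0.097 0.241]
16 x -0.53 0.07 0.28 -0.0 -0.59 -0.0   ->  [0.495 0.323 0.232]
5 x 0.26 0.05 0.65 0.0 0.0 0.0   ->  [0.495 0.383 0.169]
7 [0.507 0.046 0.18 ] [ 25.  22.  -7.   2. -78. -74.] c0.0000 dj4
14 [0.5   0.097 0.241] [ 34.  13. -12.   8. -72. -43.] c0.0000 dj5
21 [0.497 0.193 0.2  ] [ 27.  13. -22. -27. -45. -16.] c0.0000 dj7
28 [0.496 0.296 0.217] [ 24.  19. -30. -85. -46.  38.] c0.0000 dj8
35 [0.495 0.383 0.169] [  31.   28.  -33. -111.  -50.   60.] c0.0000 dj2
```

Emit:
jog_arm --plan "-.14 .2 -.39 .24 -.11 -.74 1;-.14 .2 -.39 .24 -.11 -.74 1;-.14 .2 -.39 .24 -.11 -.74 1;-.14 .2 -.39 .24 -.11 -.74 1;-.14 .2 -.39 .24 -.11 -.74 1;-.14 .2 -.39 .24 -.11 -.74 1;-.14 .2 -.39 .24 -.11 -.74 1;-.14 .2 -.39 .24 -.11 -.74 1;-.14 .2 -.39 .24 -.11 -.74 1;-.14 .2 -.39 .24 -.11 -.74 1"

```text
time_s: 25.35
tcp_pos: [0.5083, 0.0686, 0.2064]
ee_rot: [[-0.49, -0.859, -0.151], [-0.838, 0.511, -0.189], [0.24, 0.034, -0.97]]
wrist_force: [-0.0, -0.6, -1.9]
gripper_width: 0.711
gripper_force: 30.0
```

Emit:
jog_arm --plan "-.14 .2 -.39 .24 -.11 -.74 1;-.14 .2 -.39 .24 -.11 -.74 1;-.14 .2 -.39 .24 -.11 -.74 1;-.14 .2 -.39 .24 -.11 -.74 1;-.53 .07 .28 0 -.59 0 1;-.53 .07 .28 0 -.59 0 1;-.53 .07 .28 0 -.59 0 1;-.53 .07 .28 0 -.59 0 1;-.53 .07 .28 0 -.59 0 1;-.53 .07 .28 0 -.59 0 1"

```text
time_s: 26.35
tcp_pos: [0.4969, 0.1765, 0.2021]
ee_rot: [[-0.1, -0.994, 0.046], [-0.944, 0.109, 0.313], [-0.316, -0.012, -0.949]]
wrist_force: [0.5, -1.0, -1.6]
gripper_width: 0.709
gripper_force: 30.0
```

Emit:
jog_arm --plan "-.53 .07 .28 0 -.59 0 1;-.53 .07 .28 0 -.59 0 1;-.53 .07 .28 0 -.59 0 1;-.53 .07 .28 0 -.59 0 1;-.53 .07 .28 0 -.59 0 1;-.53 .07 .28 0 -.59 0 1;-.53 .07 .28 0 -.59 0 1;-.53 .07 .28 0 -.59 0 1;-.53 .07 .28 0 -.59 0 1;-.53 .07 .28 0 -.59 0 1"

```text
time_s: 27.35
tcp_pos: [0.4953, 0.32, 0.2318]
ee_rot: [[-0.034, -0.994, 0.105], [-0.412, 0.11, 0.905], [-0.911, -0.013, -0.413]]
wrist_force: [-0.8, 0.0, -2.4]
gripper_width: 0.711
gripper_force: 30.0
```

Run:
```python
from down import *
down(np.array([.493,.3655,.077]))
```

```text
at [0.4953 0.32   0.2318] J [ 10.3  17.6 -11.6 -75.1 -64.3  22.9] grip 61.8 30.0 F [-0.8  0.  -2.4] t 27.35
5 x 0.25 0.06 0.66 -0.01 0.01 0.01   ->  [0.495 0.383 0.169]
10 x 0.36 -0.0 0.17 0.0 0.0 0.0   ->  [0.495 0.383 0.069]
open-retreat from t: [-0.  -0.  -0.8  0.   0.   0. ] up after [-0.73  0.   -0.34  0.    0.    0.  ]
```

Same sequence as before. I'll pause part-way down to check the force and pose.

Emit:
jog_arm --plan ".25 .06 .66 -.01 .01 .01 1;.25 .06 .66 -.01 .01 .01 1;.25 .06 .66 -.01 .01 .01 1;.25 .06 .66 -.01 .01 .01 1;.25 .06 .66 -.01 .01 .01 1;0 0 0 0 0 0 1;.36 0 .17 0 0 0 1;.36 0 .17 0 0 0 1;.36 0 .17 0 0 0 1;.36 0 .17 0 0 0 1"

```text
time_s: 28.35
tcp_pos: [0.4959, 0.3819, 0.1285]
ee_rot: [[-0.041, -0.994, 0.098], [-0.42, 0.107, 0.901], [-0.907, -0.004, -0.422]]
wrist_force: [-0.3, -0.6, -2.0]
gripper_width: 0.707
gripper_force: 30.0
```

Run:
```python
from fk import *
R1=DF(84,65); t=gp(np.array([.493,.3655,.077]),R1); plan((t+[0,0,.003],R1,6))
```

```text
at [0.4959 0.3819 0.1285] J [ 14.9  28.4 -13.4 -83.5 -58.3  35.5] grip 61.5 30.0 F [-0.3 -0.6 -2. ] t 28.35
6 x 0.34 0.01 0.16 -0.0 0.0 0.0   ->  [0.495 0.383 0.072]
```

Emit:
jog_arm --plan ".33 .01 .16 0 0 0 1;.33 .01 .16 0 0 0 1;.33 .01 .16 0 0 0 1;.33 .01 .16 0 0 0 1;.33 .01 .16 0 0 0 1;.33 .01 .16 0 0 0 1;0 0 0 0 0 0 -1;0 0 0 0 0 0 -1;0 0 0 0 0 0 -1;0 0 0 0 0 0 -1"

```text
time_s: 29.35
tcp_pos: [0.4948, 0.3835, 0.0753]
ee_rot: [[-0.039, -0.994, 0.098], [-0.419, 0.106, 0.902], [-0.907, -0.006, -0.421]]
wrist_force: [0.7, -0.6, 0.1]
gripper_width: 0.961
gripper_force: 0.0
```

Emit:
jog_arm --plan "0 0 0 0 0 0 -1;0 0 -.8 0 0 0 -1;0 0 -.8 0 0 0 -1;0 0 -.8 0 0 0 -1;0 0 -.8 0 0 0 -1;0 0 -.8 0 0 0 -1;-.73 0 -.34 0 0 0 -1;-.73 0 -.34 0 0 0 -1;-.73 0 -.34 0 0 0 -1;-.73 0 -.34 0 0 0 -1"

```text
time_s: 30.35
tcp_pos: [0.4843, 0.2919, 0.1984]
ee_rot: [[-0.041, -0.994, 0.099], [-0.42, 0.107, 0.901], [-0.907, -0.005, -0.422]]
wrist_force: [0.2, 0.4, -0.1]
gripper_width: 0.998
gripper_force: 0.0
```

Run:
```python
from pick import *
im,d,K,E=cap("top"); P=cloud(d,K,E); P[d==0]=9
X,Y,H=P[:,:,0],P[:,:,1],P[:,:,2]
for x,y in((.602,.358),(.493,.365)):
    q=P[(H>.1)&(H<.13)&(abs(X-x)<.05)&(abs(Y-y)<.06)]; print("hung",q.mean(0).round(4),np.percentile(q[:,2],95),len(q))
c,v,an,g=beaker(P,.475,-.17); print(g)
R=DF(an,-25); G=gp((g[0],g[1],.031),R); pre=G-.1*R[:,2]; A=DF(45,0)
L=[((.50,.12,.24),A,16),(pre,R,24),(G,R,6)]; plan(*L); check(*L)
```

```text
hung [0.6011 0.3578 0.1096] 0.11774951746313031 424
hung [0.4908 0.3646 0.1098] 0.11738695654012891 440
c [ 0.4717 -0.169 ] ax -11.2 s -0.046 0.058 w -0.032 0.032
[ 0.48993096 -0.1725902 ]
at [0.4854 0.2923 0.2023] J [  7.1  19.4 -14.3 -75.3 -65.8  28.2] grip 86.5 0.0 F [ 1.  -0.2  2.3] t 30.4
16 x 0.27 -0.2 -0.32 0.17 0.49 0.27   ->  [0.5  0.12 0.24]
24 x 0.08 -0.52 0.23 -0.06 0.12 0.29   ->  [ 0.524 -0.179  0.104]
6 x -0.0 -0.0 0.67 0.0 0.0 0.0   ->  [ 0.482 -0.171  0.014]
1 [0.489 0.282 0.2  ] [ 21.  22. -34. -97. -50.  50.] c0.0000 dj22
5 [0.5   0.237 0.195] [ 23.  16. -32. -74. -37.  18.] c0.0000 dj10
6 [0.502 0.225 0.196] [ 24.  14. -31. -65. -35.   6.] c0.0000 dj11
7 [0.503 0.214 0.197] [ 24.  13. -29. -55. -34.  -5.] c0.0000 dj12
8 [0.504 0.202 0.199] [ 25.  12. -28. -45. -35. -17.] c0.0000 dj12
9 [0.504 0.191 0.202] [ 26.  12. -27. -36. -36. -29.] c0.0000 dj11
10 [0.504 0.18  0.205] [ 27.  11. -25. -28. -39. -39.] c0.0000 dj10
15 [0.501 0.129 0.233] [ 31.  11. -16.  -3. -60. -72.] c0.0000 dj5
20 [0.528 0.076 0.217] [ 25.  16.  -9.  -1. -68. -79.] c0.0000 dj2
25 [0.55  0.014 0.186] [ 17.  22.  -5.  -2. -73. -82.] c0.0000 dj2
30 [ 0.557 -0.051  0.157] [ 10.  27.  -1.  -2. -77. -87.] c0.0000 dj1
35 [ 0.548 -0.116  0.129] [  3.  31.   1.  -3. -80. -91.] c0.0000 dj1
40 [ 0.524 -0.179  0.104] [ -4.  34.   3.  -3. -84. -96.] c0.0000 dj1
45 [ 0.489 -0.172  0.029] [ -4.  36.  -6.  -3. -73. -96.] c0.0000 dj2
```

Emit:
jog_arm --plan ".27 -.2 -.32 .17 .49 .27 -1;.27 -.2 -.32 .17 .49 .27 -1;.27 -.2 -.32 .17 .49 .27 -1;.27 -.2 -.32 .17 .49 .27 -1;.27 -.2 -.32 .17 .49 .27 -1;.27 -.2 -.32 .17 .49 .27 -1;.27 -.2 -.32 .17 .49 .27 -1;.27 -.2 -.32 .17 .49 .27 -1;.27 -.2 -.32 .17 .49 .27 -1;.27 -.2 -.32 .17 .49 .27 -1"

```text
time_s: 31.4
tcp_pos: [0.5032, 0.1795, 0.1997]
ee_rot: [[-0.498, -0.856, 0.136], [-0.767, 0.508, 0.391], [-0.404, 0.09, -0.91]]
wrist_force: [-0.5, -1.0, -1.6]
gripper_width: 1.0
gripper_force: 0.0
```

Emit:
jog_arm --plan ".27 -.2 -.32 .17 .49 .27 -1;.27 -.2 -.32 .17 .49 .27 -1;.27 -.2 -.32 .17 .49 .27 -1;.27 -.2 -.32 .17 .49 .27 -1;.27 -.2 -.32 .17 .49 .27 -1;.27 -.2 -.32 .17 .49 .27 -1;.08 -.52 .23 -.06 .12 .29 -1;.08 -.52 .23 -.06 .12 .29 -1;.08 -.52 .23 -.06 .12 .29 -1;.08 -.52 .23 -.06 .12 .29 -1"

```text
time_s: 32.4
tcp_pos: [0.5276, 0.0754, 0.2095]
ee_rot: [[-0.81, -0.582, -0.077], [-0.582, 0.813, -0.021], [0.075, 0.027, -0.997]]
wrist_force: [0.4, 0.7, -1.0]
gripper_width: 0.997
gripper_force: 0.0
```

Emit:
jog_arm --plan ".08 -.52 .23 -.06 .12 .29 -1;.08 -.52 .23 -.06 .12 .29 -1;.08 -.52 .23 -.06 .12 .29 -1;.08 -.52 .23 -.06 .12 .29 -1;.08 -.52 .23 -.06 .12 .29 -1;.08 -.52 .23 -.06 .12 .29 -1;.08 -.52 .23 -.06 .12 .29 -1;.08 -.52 .23 -.06 .12 .29 -1;.08 -.52 .23 -.06 .12 .29 -1;.08 -.52 .23 -.06 .12 .29 -1"

```text
time_s: 33.4
tcp_pos: [0.5556, -0.0504, 0.1513]
ee_rot: [[-0.943, -0.208, -0.258], [-0.212, 0.977, -0.013], [0.255, 0.043, -0.966]]
wrist_force: [0.2, -0.3, 0.5]
gripper_width: 1.0
gripper_force: 0.0
```

Emit:
jog_arm --plan ".08 -.52 .23 -.06 .12 .29 -1;.08 -.52 .23 -.06 .12 .29 -1;.08 -.52 .23 -.06 .12 .29 -1;.08 -.52 .23 -.06 .12 .29 -1;.08 -.52 .23 -.06 .12 .29 -1;.08 -.52 .23 -.06 .12 .29 -1;.08 -.52 .23 -.06 .12 .29 -1;.08 -.52 .23 -.06 .12 .29 -1;.08 -.52 .23 -.06 .12 .29 -1;.08 -.52 .23 -.06 .12 .29 -1"

```text
time_s: 34.4
tcp_pos: [0.521, -0.179, 0.101]
ee_rot: [[-0.888, 0.198, -0.415], [0.187, 0.98, 0.068], [0.42, -0.017, -0.907]]
wrist_force: [0.2, -0.7, -0.2]
gripper_width: 1.0
gripper_force: 0.0
```

Run:
```python
from pick import *
R=DF(-12,-25); G=gp((.490,-.1725,.031),R)
plan((G,R,6))
```

```text
at [ 0.521 -0.179  0.101] J [ -3.5  34.3  -0.8  -2.5 -79.6 -97.1] grip 87.0 0.0 F [ 0.2 -0.7 -0.2] t 34.4
6 x -0.0 0.01 0.64 -0.02 0.0 0.0   ->  [ 0.482 -0.171  0.014]
```

Emit:
jog_arm --plan "0 .01 .63 -.02 0 0 -1;0 .01 .63 -.02 0 0 -1;0 .01 .63 -.02 0 0 -1;0 .01 .63 -.02 0 0 -1;0 .01 .63 -.02 0 0 -1;0 .01 .63 -.02 0 0 -1;0 0 0 0 0 0 -1;0 0 0 0 0 0 1;0 0 0 0 0 0 1;0 0 0 0 0 0 1"

```text
time_s: 35.4
tcp_pos: [0.4837, -0.1698, 0.0162]
ee_rot: [[-0.89, 0.202, -0.409], [0.184, 0.979, 0.084], [0.417, -0.001, -0.909]]
wrist_force: [-0.1, -0.4, -1.0]
gripper_width: 0.815
gripper_force: 0.0
```

Emit:
jog_arm --plan "0 0 0 0 0 0 1;0 0 0 0 0 0 1;0 0 0 0 0 0 1;.27 0 -.57 0 0 0 1;.27 0 -.57 0 0 0 1;.27 0 -.57 0 0 0 1;.27 0 -.57 0 0 0 1;.27 0 -.57 0 0 0 1;.27 0 -.57 0 0 0 1;.27 0 -.57 0 0 0 1"

```text
time_s: 36.4
tcp_pos: [0.4814, -0.1689, 0.1259]
ee_rot: [[-0.889, 0.202, -0.411], [0.184, 0.979, 0.085], [0.419, 0.0, -0.908]]
wrist_force: [0.2, -0.4, -2.1]
gripper_width: 0.713
gripper_force: 30.0
```

Run:
```python
from hang import *
G=np.array([.3835,.372,.077]); phi=82
R1=DF(phi,65); t=gp(G,R1); A=DF(60,-10)
L=[(gp((.5,.05,.27),A),A,18),(gp((.42,.2,.27),DF(phi,20)),DF(phi,20),10),(gp(np.array([G[0],G[1]-.06,.24]),R1),R1,12),(t+[0,0,.10],R1,5),(t,R1,10)]
plan(*L); check(*L,show=6)
```

```text
at [ 0.4814 -0.1689  0.1259] J [ -3.3  29.3  -5.5  -3.6 -79.8 -97. ] grip 62.0 30.0 F [ 0.2 -0.4 -2.1] t 36.4
18 x -0.14 0.48 -0.32 0.15 -0.09 -0.48   ->  [0.498 0.047 0.251]
10 x -0.5 0.51 0.04 -0.02 -0.37 -0.28   ->  [0.421 0.206 0.252]
12 x -0.26 0.17 0.31 -0.0 -0.47 -0.0   ->  [0.386 0.329 0.232]
5 x 0.26 0.07 0.64 0.0 0.0 0.0   ->  [0.386 0.389 0.169]
10 x 0.36 -0.0 0.17 0.0 0.0 0.0   ->  [0.386 0.389 0.069]
6 [ 0.521 -0.1    0.164] [  7.  26.  -2.  -0. -82. -84.] c0.0000 dj2
12 [ 0.527 -0.023  0.207] [ 17.  21.  -4.   3. -79. -71.] c0.0000 dj2
18 [0.498 0.047 0.251] [ 28.  13. -10.   6. -75. -59.] c0.0000 dj2
24 [0.459 0.147 0.244] [ 33.   7. -20.  -7. -58. -46.] c0.0000 dj3
30 [0.415 0.225 0.242] [ 35.   4. -31. -32. -40. -21.] c0.0000 dj6
36 [0.397 0.287 0.228] [ 33.   9. -42. -88. -35.  34.] c0.0000 dj10
42 [0.386 0.353 0.207] [  38.   18.  -49. -125.  -50.   69.] c0.0000 dj3
48 [0.386 0.389 0.139] [  43.   27.  -50. -136.  -56.   80.] c0.0000 dj1
54 [0.386 0.389 0.079] [  43.   36.  -51. -140.  -62.   87.] c0.0000 dj1
```

Emit:
jog_arm --plan "-.14 .48 -.32 .15 -.09 -.48 1;-.14 .48 -.32 .15 -.09 -.48 1;-.14 .48 -.32 .15 -.09 -.48 1;-.14 .48 -.32 .15 -.09 -.48 1;-.14 .48 -.32 .15 -.09 -.48 1;-.14 .48 -.32 .15 -.09 -.48 1;-.14 .48 -.32 .15 -.09 -.48 1;-.14 .48 -.32 .15 -.09 -.48 1;-.14 .48 -.32 .15 -.09 -.48 1;-.14 .48 -.32 .15 -.09 -.48 1"

```text
time_s: 37.4
tcp_pos: [0.5285, -0.047, 0.1904]
ee_rot: [[-0.836, -0.479, -0.267], [-0.47, 0.877, -0.1], [0.282, 0.042, -0.958]]
wrist_force: [0.3, -0.4, -0.8]
gripper_width: 0.708
gripper_force: 30.0
```

Emit:
jog_arm --plan "-.14 .48 -.32 .15 -.09 -.48 1;-.14 .48 -.32 .15 -.09 -.48 1;-.14 .48 -.32 .15 -.09 -.48 1;-.14 .48 -.32 .15 -.09 -.48 1;-.14 .48 -.32 .15 -.09 -.48 1;-.14 .48 -.32 .15 -.09 -.48 1;-.14 .48 -.32 .15 -.09 -.48 1;-.14 .48 -.32 .15 -.09 -.48 1;-.5 .51 .04 -.02 -.37 -.28 1;-.5 .51 .04 -.02 -.37 -.28 1"

```text
time_s: 38.4
tcp_pos: [0.4846, 0.0832, 0.2431]
ee_rot: [[-0.419, -0.907, -0.041], [-0.905, 0.421, -0.054], [0.066, 0.015, -0.998]]
wrist_force: [0.7, -0.5, -3.0]
gripper_width: 0.71
gripper_force: 30.0
```

Emit:
jog_arm --plan "-.5 .51 .04 -.02 -.37 -.28 1;-.5 .51 .04 -.02 -.37 -.28 1;-.5 .51 .04 -.02 -.37 -.28 1;-.5 .51 .04 -.02 -.37 -.28 1;-.5 .51 .04 -.02 -.37 -.28 1;-.5 .51 .04 -.02 -.37 -.28 1;-.5 .51 .04 -.02 -.37 -.28 1;-.5 .51 .04 -.02 -.37 -.28 1;-.26 .17 .31 0 -.47 0 1;-.26 .17 .31 0 -.47 0 1"

```text
time_s: 39.4
tcp_pos: [0.4105, 0.2261, 0.2387]
ee_rot: [[-0.107, -0.992, 0.064], [-0.879, 0.124, 0.46], [-0.464, -0.007, -0.886]]
wrist_force: [-0.9, 0.2, -1.9]
gripper_width: 0.71
gripper_force: 30.0
```

Emit:
jog_arm --plan "-.26 .17 .31 0 -.47 0 1;-.26 .17 .31 0 -.47 0 1;-.26 .17 .31 0 -.47 0 1;-.26 .17 .31 0 -.47 0 1;-.26 .17 .31 0 -.47 0 1;-.26 .17 .31 0 -.47 0 1;-.26 .17 .31 0 -.47 0 1;-.26 .17 .31 0 -.47 0 1;-.26 .17 .31 0 -.47 0 1;-.26 .17 .31 0 -.47 0 1"

```text
time_s: 40.4
tcp_pos: [0.3817, 0.3291, 0.2287]
ee_rot: [[-0.045, -0.992, 0.118], [-0.417, 0.126, 0.9], [-0.908, -0.008, -0.419]]
wrist_force: [-0.7, -0.2, -2.1]
gripper_width: 0.704
gripper_force: 30.0
```

Run:
```python
from down import *
down(np.array([.3835,.372,.077]),82)
```

```text
at [0.3817 0.3291 0.2287] J [ 13.9   8.3 -25.  -78.7 -59.6  26. ] grip 61.3 30.0 F [-0.7 -0.2 -2.1] t 40.4
5 x 0.23 0.03 0.64 0.01 0.01 0.02   ->  [0.386 0.389 0.169]
10 x 0.36 -0.0 0.17 0.0 0.0 0.0   ->  [0.386 0.389 0.069]
open-retreat from t: [ 0.   0.  -0.8  0.   0.   0. ] up after [-0.73  0.   -0.34  0.    0.    0.  ]
```

Emit:
jog_arm --plan ".23 .03 .64 .01 .01 .02 1;.23 .03 .64 .01 .01 .02 1;.23 .03 .64 .01 .01 .02 1;.23 .03 .64 .01 .01 .02 1;.23 .03 .64 .01 .01 .02 1;0 0 0 0 0 0 1;.36 0 .17 0 0 0 1;.36 0 .17 0 0 0 1;.36 0 .17 0 0 0 1;.36 0 .17 0 0 0 1"

```text
time_s: 41.4
tcp_pos: [0.3865, 0.3889, 0.1292]
ee_rot: [[-0.059, -0.991, 0.124], [-0.423, 0.137, 0.895], [-0.904, 0.0, -0.428]]
wrist_force: [0.7, 0.6, -1.9]
gripper_width: 0.71
gripper_force: 30.0
```

Run:
```python
from fk import *
R1=DF(82,65); t=gp(np.array([.3835,.372,.077]),R1); plan((t+[0,0,.003],R1,6))
```

```text
at [0.3865 0.3889 0.1292] J [ 17.7  22.1 -27.2 -91.2 -54.6  43.8] grip 61.8 30.0 F [ 0.7  0.6 -1.9] t 41.4
6 x 0.34 0.0 0.16 0.0 -0.01 0.0   ->  [0.386 0.389 0.072]
```

Emit:
jog_arm --plan ".33 0 .16 0 -.01 0 1;.33 0 .16 0 -.01 0 1;.33 0 .16 0 -.01 0 1;.33 0 .16 0 -.01 0 1;.33 0 .16 0 -.01 0 1;.33 0 .16 0 -.01 0 1;0 0 0 0 0 0 -1;0 0 0 0 0 0 -1;0 0 0 0 0 0 -1;0 0 0 0 0 0 -1"

```text
time_s: 42.4
tcp_pos: [0.3869, 0.3903, 0.0753]
ee_rot: [[-0.057, -0.991, 0.125], [-0.414, 0.137, 0.9], [-0.908, -0.0, -0.418]]
wrist_force: [-0.5, 0.3, -0.6]
gripper_width: 0.96
gripper_force: 0.0
```

Emit:
jog_arm --plan "0 0 0 0 0 0 -1;0 0 -.8 0 0 0 -1;0 0 -.8 0 0 0 -1;0 0 -.8 0 0 0 -1;0 0 -.8 0 0 0 -1;0 0 -.8 0 0 0 -1;-.73 0 -.34 0 0 0 -1;-.73 0 -.34 0 0 0 -1;-.73 0 -.34 0 0 0 -1;-.73 0 -.34 0 0 0 -1"

```text
time_s: 43.4
tcp_pos: [0.3739, 0.2999, 0.198]
ee_rot: [[-0.058, -0.99, 0.125], [-0.415, 0.138, 0.899], [-0.908, 0.001, -0.419]]
wrist_force: [-0.9, 0.8, -0.6]
gripper_width: 0.999
gripper_force: 0.0
```

```bash
cat > look.py <<'E'
from fk import *
def hung(P):
    X,Y,H=P[:,:,0],P[:,:,1],P[:,:,2]
    for x,y in((.602,.358),(.493,.365),(.3835,.372)):
        q=P[(H>.095)&(H<.135)&(abs(X-x)<.05)&(abs(Y-y)<.05)]
        if len(q)<30: print("none");continue
        o=least_squares(lambda c:np.hypot(np.hypot(q[:,0]-c[0],q[:,1]-c[1]),q[:,2]-c[2])-.040,[x,y,.076],loss='soft_l1',f_scale=.003).x
        print("hung",q.mean(0).round(4),len(q),"sphere",o.round(4),"top",np.percentile(q[:,2],97).round(4))
def lids(P):
    X,Y,H=P[:,:,0],P[:,:,1],P[:,:,2]
    for x,y in((.673,.062),(.666,-.05)):
        m=(np.hypot(X-x,Y-y)<.06); k=P[m&(H>.02)&(H<.05)]; q=P[m&(H>.005)&(H<.05)]
        (a,b),rad=cv2.minEnclosingCircle((q[:,:2]*1000).astype(np.float32)); print("knob",k.mean(0).round(4),len(k),"disc",round(a),round(b),round(rad),q[:,:2].mean(0).round(4))
E
python3 - <<'E'
from look import *
im,d,K,E=cap("top"); P=cloud(d,K,E); P[d==0]=9; hung(P); lids(P); np.savez("top1.npz",im=im,d=d)
a=cv2.resize(im[140:300,160:400],None,fx=2.5,fy=2.5); im2,*_=cap("scene"); b=cv2.resize(im2[130:330,300:520],None,fx=1.8,fy=1.8)
o=np.zeros((400+360,600,3),np.uint8); o[:400,:]=a; o[400:,:396]=b; save("c1",cv2.resize(o,None,fx=.78,fy=.78))
g=np.array([.668,.064,.014]); R=DF(0,0); L=[((.50,.2,.24),DF(60,25),10),((.66,.064,.15),DF(50,0),14)]; plan(*L);check(*L)
E
```

```text
hung [0.6001 0.3571 0.1095] 454 sphere [0.6013 0.3601 0.0772] top 0.1188
hung [0.4909 0.364  0.1092] 457 sphere [0.4914 0.3669 0.0768] top 0.1182
hung [0.3833 0.3706 0.1093] 470 sphere [0.3832 0.3736 0.077 ] top 0.1185
knob [0.6825 0.0641 0.0326] 46 disc 674 62 59 [0.6742 0.0632]
knob [ 0.6677 -0.0503  0.031 ] 38 disc 666 -49 60 [ 0.6683 -0.0497]
at [0.3748 0.3004 0.2   ] J [  9.   10.9 -28.1 -79.8 -62.   33. ] grip 87.0 0.0 F [-0.9 -0.2 -0.3] t 43.5
10 x 0.03 -0.6 -0.29 0.2 0.5 0.2   ->  [0.5  0.2  0.24]
14 x 0.12 -0.6 0.23 0.02 0.22 0.09   ->  [0.66  0.064 0.15 ]
1 [0.389 0.291 0.202] [  31.   16.  -50. -116.  -48.   65.] c0.0000 dj36
4 [0.428 0.263 0.212] [ 31.  10. -43. -94. -32.  35.] c0.0000 dj12
5 [0.441 0.253 0.215] [ 31.   9. -40. -82. -29.  21.] c0.0000 dj14
6 [0.453 0.242 0.219] [ 31.   8. -37. -68. -27.   5.] c0.0000 dj16
7 [0.465 0.232 0.224] [ 31.   7. -35. -53. -27. -11.] c0.0000 dj16
8 [0.477 0.221 0.229] [ 32.   7. -32. -40. -29. -26.] c0.0000 dj15
9 [0.489 0.211 0.234] [ 32.   7. -29. -28. -32. -39.] c0.0000 dj12
10 [0.5  0.2  0.24] [ 32.   7. -25. -19. -37. -49.] c0.0000 dj10
15 [0.562 0.158 0.207] [ 27.  15. -16. -11. -46. -54.] c0.0000 dj2
20 [0.619 0.109 0.175] [ 23.  22.  -6.  -5. -56. -57.] c0.0000 dj2
```

View pics/c1.png

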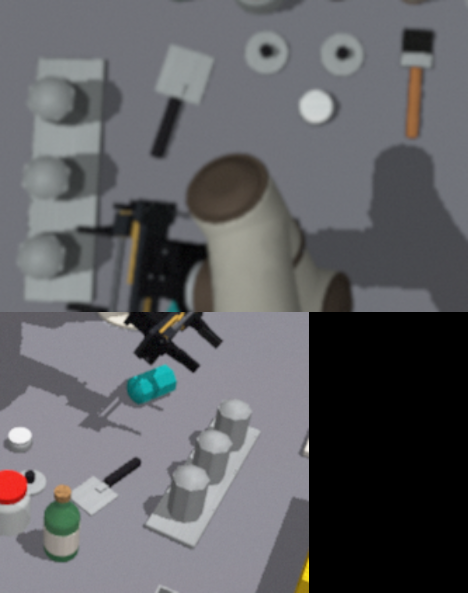

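```bash
cat >> look.py <<'E'
def lid(P,x,y,z0=0):
    X,Y,H=P[:,:,0],P[:,:,1],P[:,:,2]
    for _ in range(3):
        m=(np.hypot(X-x,Y-y)<.043); q=P[m&(H>z0+.004)&(H<z0+.05)]; (a,b),rad=cv2.minEnclosingCircle((q[:,:2]*1000).astype(np.float32)); x,y=a/1000,b/1000
        k=P[(np.hypot(X-x,Y-y)<.016)&(H>z0+.025)&(H<z0+.045)]
    print("disc",round(x,4),round(y,4),round(rad,1),"mean",q[:,:2].mean(0).round(4),"knob",k.mean(0).round(4),len(k))
    return (x,y)
E
python3 - <<'E'
from look import *
z=np.load("top0.npz"); E,K=z["E"],z["K"]
for f in("top0","top1"):
    P=cloud(np.load(f+".npz")["d"],K,E); lid(P,.673,.063); lid(P,.666,-.05)
R=DF(0,0); L=[((.50,.2,.24),DF(60,25),12),((.673,.063,.12),R,16),((.673,.063,.011),R,8),((.673,.063,.17),R,10),((.6013,.36,.17),R,16),((.673,-.05,.17),R,16),((.383,.373,.18),R,25)]; plan(*L[:3]);check(*L,show=8)
E
```

```text
disc 0.6729 0.0632 42.6 mean [0.6738 0.0629] knob [0.6744 0.0634 0.0314] 38
disc 0.6668 -0.0526 42.4 mean [ 0.6672 -0.0505] knob [ 0.6676 -0.0504  0.0324] 37
disc 0.6727 0.0609 42.2 mean [0.6734 0.0629] knob [0.6736 0.0635 0.0318] 39
disc 0.6659 -0.0498 42.6 mean [ 0.6673 -0.0503] knob [ 0.6678 -0.0499  0.0315] 36
at [0.3748 0.3004 0.2   ] J [  9.   10.9 -28.1 -79.8 -62.   33. ] grip 87.0 0.0 F [-0.9 -0.2 -0.3] t 43.5
12 x 0.03 -0.5 -0.24 0.16 0.42 0.17   ->  [0.5  0.2  0.24]
16 x -0.13 -0.57 0.32 0.1 0.18 0.46   ->  [0.673 0.063 0.12 ]
8 x 0.0 0.0 0.54 0.0 0.0 0.0   ->  [0.673 0.063 0.011]
1 [0.386 0.293 0.202] [  31.   16.  -50. -116.  -49.   66.] c0.0000 dj37
6 [0.441 0.253 0.215] [ 31.   9. -40. -82. -29.  21.] c0.0000 dj12
7 [0.451 0.244 0.219] [ 31.   8. -38. -70. -27.   8.] c0.0000 dj13
8 [0.461 0.235 0.222] [ 31.   7. -35. -58. -27.  -6.] c0.0000 dj14
9 [0.471 0.227 0.226] [ 31.   7. -33. -46. -28. -19.] c0.0000 dj13
10 [0.481 0.218 0.231] [ 32.   7. -31. -35. -30. -31.] c0.0000 dj12
16 [0.559 0.187 0.215] [ 30.  13. -18. -11. -42. -69.] c0.0000 dj5
24 [0.65  0.115 0.153] [ 23.  25.  -3.  -2. -55. -97.] c0.0000 dj3
32 [0.673 0.063 0.066] [  19.   34.    1.    0.  -57. -109.] c0.0000 dj1
40 [0.673 0.063 0.075] [  19.   33.    1.   -0.  -58. -109.] c0.0000 dj2
48 [0.664 0.1   0.17 ] [  22.   28.    5.    0.  -67. -112.] c0.0000 dj2
56 [0.628 0.249 0.17 ] [  35.   28.    6.   -0.  -68. -125.] c0.0000 dj2
64 [0.61  0.309 0.17 ] [  40.   29.    7.   -0.  -68. -130.] c0.0000 dj2
72 [0.646 0.104 0.17 ] [  23.   27.    2.   -0.  -66. -113.] c0.0000 dj2
80 [ 0.65  -0.016  0.171] [  13.   26.    2.   -0.  -66. -103.] c0.0000 dj2
88 [0.557 0.119 0.174] [  28.   20.  -10.    0.  -60. -118.] c0.0000 dj2
96 [0.464 0.255 0.177] [  46.   16.  -16.    0.  -58. -136.] c0.0000 dj2
```

Emit:
jog_arm --plan ".03 -.5 -.24 .16 .42 .17 -1;.03 -.5 -.24 .16 .42 .17 -1;.03 -.5 -.24 .16 .42 .17 -1;.03 -.5 -.24 .16 .42 .17 -1;.03 -.5 -.24 .16 .42 .17 -1;.03 -.5 -.24 .16 .42 .17 -1;.03 -.5 -.24 .16 .42 .17 -1;.03 -.5 -.24 .16 .42 .17 -1;.03 -.5 -.24 .16 .42 .17 -1;.03 -.5 -.24 .16 .42 .17 -1"

```text
time_s: 44.5
tcp_pos: [0.481, 0.2168, 0.2247]
ee_rot: [[-0.394, -0.896, 0.204], [-0.763, 0.443, 0.471], [-0.512, 0.03, -0.858]]
wrist_force: [-0.9, -0.1, -0.2]
gripper_width: 1.001
gripper_force: 0.0
```

Emit:
jog_arm --plan ".03 -.5 -.24 .16 .42 .17 -1;.03 -.5 -.24 .16 .42 .17 -1;-.13 -.57 .32 .1 .18 .46 -1;-.13 -.57 .32 .1 .18 .46 -1;-.13 -.57 .32 .1 .18 .46 -1;-.13 -.57 .32 .1 .18 .46 -1;-.13 -.57 .32 .1 .18 .46 -1;-.13 -.57 .32 .1 .18 .46 -1;-.13 -.57 .32 .1 .18 .46 -1;-.13 -.57 .32 .1 .18 .46 -1"

```text
time_s: 45.5
tcp_pos: [0.6112, 0.1569, 0.1756]
ee_rot: [[-0.855, -0.5, 0.135], [-0.481, 0.864, 0.15], [-0.192, 0.063, -0.979]]
wrist_force: [-0.8, 0.6, -0.0]
gripper_width: 0.998
gripper_force: 0.0
```

Emit:
jog_arm --plan "-.13 -.57 .32 .1 .18 .46 -1;-.13 -.57 .32 .1 .18 .46 -1;-.13 -.57 .32 .1 .18 .46 -1;-.13 -.57 .32 .1 .18 .46 -1;-.13 -.57 .32 .1 .18 .46 -1;-.13 -.57 .32 .1 .18 .46 -1;-.13 -.57 .32 .1 .18 .46 -1;-.13 -.57 .32 .1 .18 .46 -1;0 0 0 0 0 0 -1;0 0 0 0 0 0 -1"

```text
time_s: 46.5
tcp_pos: [0.6731, 0.0618, 0.1104]
ee_rot: [[-1.0, -0.007, -0.026], [-0.007, 1.0, -0.006], [0.026, -0.005, -1.0]]
wrist_force: [0.5, -0.4, 0.6]
gripper_width: 0.999
gripper_force: 0.0
```

Run:
```python
from look import *
R=DF(0,0); plan(((.674,.063,.0125),R,8))
```

```text
at [0.6731 0.0618 0.1104] J [  18.8   32.7    1.4   -0.2  -60.2 -108.3] grip 86.9 0.0 F [ 0.5 -0.4  0.6] t 46.5
8 x -0.01 0.01 0.49 -0.0 -0.02 0.01   ->  [0.674 0.063 0.012]
```

Emit:
jog_arm --plan "-.01 .01 .49 0 -.02 .01 -1;-.01 .01 .49 0 -.02 .01 -1;-.01 .01 .49 0 -.02 .01 -1;-.01 .01 .49 0 -.02 .01 -1;-.01 .01 .49 0 -.02 .01 -1;-.01 .01 .49 0 -.02 .01 -1;-.01 .01 .49 0 -.02 .01 -1;-.01 .01 .49 0 -.02 .01 -1;0 0 0 0 0 0 -1;0 0 0 0 0 0 -1"

```text
time_s: 47.5
tcp_pos: [0.6745, 0.0633, 0.0135]
ee_rot: [[-1.0, 0.005, -0.001], [0.005, 1.0, -0.006], [0.001, -0.006, -1.0]]
wrist_force: [-0.9, -0.1, 0.8]
gripper_width: 0.999
gripper_force: 0.0
```

Emit:
jog_arm --plan "0 0 0 0 0 0 1;0 0 0 0 0 0 1;0 0 0 0 0 0 1;0 0 0 0 0 0 1;0 0 0 0 0 0 1;0 0 0 0 0 0 1;0 0 0 0 0 0 1;0 0 0 0 0 0 1;0 0 0 0 0 0 1;0 0 0 0 0 0 1"

```text
time_s: 48.5
tcp_pos: [0.6744, 0.0634, 0.0138]
ee_rot: [[-1.0, 0.005, -0.001], [0.005, 1.0, -0.005], [0.001, -0.005, -1.0]]
wrist_force: [-0.5, 0.6, 0.3]
gripper_width: 0.216
gripper_force: 30.0
```

Run:
```python
from look import *
s=r.sense(); p,R0=s["tcp_pos"],s["ee_rot"]; print(R0.round(3).tolist()); R=DF(0,0)
plan((p+[0,0,.16],R,8),((.603,.359,p[2]+.16),R,16))
```

```text
[[-1.0, 0.005, -0.001], [0.005, 1.0, -0.005], [0.001, -0.005, -1.0]]
at [0.6744 0.0634 0.0138] J [  19.1   38.    -4.7    0.4  -47.5 -109.7] grip 18.8 30.0 F [-0.5  0.6  0.3] t 48.5
8 x 0.0 -0.0 -0.8 -0.0 -0.0 -0.0   ->  [0.674 0.063 0.174]
16 x 0.18 0.74 0.0 0.0 0.0 0.0   ->  [0.603 0.359 0.174]
```

Emit:
jog_arm --plan "0 0 -.8 0 0 0 1;0 0 -.8 0 0 0 1;0 0 -.8 0 0 0 1;0 0 -.8 0 0 0 1;0 0 -.8 0 0 0 1;0 0 -.8 0 0 0 1;0 0 -.8 0 0 0 1;0 0 -.8 0 0 0 1;.18 .74 0 0 0 0 1;.18 .74 0 0 0 0 1"

```text
time_s: 49.5
tcp_pos: [0.6653, 0.1021, 0.1734]
ee_rot: [[-1.0, 0.006, -0.001], [0.006, 1.0, -0.005], [0.001, -0.005, -1.0]]
wrist_force: [-0.4, 0.1, -1.6]
gripper_width: 0.222
gripper_force: 30.0
```

Emit:
jog_arm --plan ".18 .74 0 0 0 0 1;.18 .74 0 0 0 0 1;.18 .74 0 0 0 0 1;.18 .74 0 0 0 0 1;.18 .74 0 0 0 0 1;.18 .74 0 0 0 0 1;.18 .74 0 0 0 0 1;.18 .74 0 0 0 0 1;.18 .74 0 0 0 0 1;.18 .74 0 0 0 0 1"

```text
time_s: 50.5
tcp_pos: [0.6213, 0.2881, 0.1727]
ee_rot: [[-1.0, 0.005, -0.001], [0.005, 1.0, -0.005], [0.001, -0.005, -1.0]]
wrist_force: [0.0, 0.1, -0.8]
gripper_width: 0.216
gripper_force: 30.0
```

Emit:
jog_arm --plan ".18 .74 0 0 0 0 1;.18 .74 0 0 0 0 1;.18 .74 0 0 0 0 1;.18 .74 0 0 0 0 1;0 0 0 0 0 0 1;0 0 0 0 0 0 1;0 0 0 0 0 0 1;0 0 0 0 0 0 1;0 0 0 0 0 0 1;0 0 0 0 0 0 1"

```text
time_s: 51.5
tcp_pos: [0.6042, 0.3601, 0.1724]
ee_rot: [[-1.0, 0.006, -0.001], [0.006, 1.0, -0.005], [0.001, -0.005, -1.0]]
wrist_force: [-0.6, 0.1, -1.1]
gripper_width: 0.22
gripper_force: 30.0
```

Run:
```python
from look import *
print(r.sense()["ee_rot"].round(3).tolist()); R=DF(0,0)
plan(((.602,.360,.1308),R,10))
im,d,K,E=cap("scene"); P=cloud(d,K,E); P[d==0]=9; X,Y,H=P[:,:,0],P[:,:,1],P[:,:,2]
q=P[(H>.155)&(H<.172)&(np.hypot(X-.602,Y-.36)<.045)]; print("lid in hand (scene)",q.mean(0),len(q),q.min(0),q.max(0))
hung(P)
```

```text
[[-1.0, 0.006, -0.001], [0.006, 1.0, -0.005], [0.001, -0.005, -1.0]]
at [0.6042 0.3601 0.1724] J [  44.    31.7    9.     0.2  -67.5 -134.4] grip 19.2 30.0 F [-0.6  0.1 -1.1] t 51.5
10 x 0.01 -0.0 0.17 -0.0 -0.0 -0.0   ->  [0.602 0.36  0.131]
lid in hand (scene) [0.6192798  0.361023   0.16609136] 292 [0.57927782 0.32546305 0.15635312] [0.64101249 0.39132354 0.17120895]
hung [0.6147 0.3616 0.108 ] 384 sphere [0.6033 0.3589 0.0768] top 0.1177
hung [0.5063 0.3765 0.1073] 176 sphere [0.4929 0.3655 0.0773] top 0.1162
hung [0.3893 0.379  0.1094] 59 sphere [0.386  0.372  0.0775] top 0.1179
```

Emit:
jog_arm --plan ".035 -.01 0 0 0 0 1;.035 -.01 0 0 0 0 1;0 0 .2 0 0 0 1;0 0 .2 0 0 0 1;0 0 .2 0 0 0 1;0 0 .2 0 0 0 1;0 0 .2 0 0 0 1;0 0 .2 0 0 0 1;0 0 .2 0 0 0 1;0 0 .2 0 0 0 1"

```text
time_s: 52.55
tcp_pos: [0.6023, 0.3599, 0.1319]
ee_rot: [[-1.0, 0.005, -0.001], [0.005, 1.0, -0.005], [0.001, -0.005, -1.0]]
wrist_force: [-0.9, -0.4, -0.5]
gripper_width: 0.218
gripper_force: 30.0
```

Emit:
jog_arm --plan "0 0 .07 0 0 0 1;0 0 0 0 0 0 1;0 0 0 0 0 0 1;0 0 0 0 0 0 1;0 0 0 0 0 0 1;0 0 0 0 0 0 1;0 0 0 0 0 0 1;0 0 0 0 0 0 1;0 0 0 0 0 0 1;0 0 0 0 0 0 1"

```text
time_s: 53.55
tcp_pos: [0.6023, 0.3599, 0.1305]
ee_rot: [[-1.0, 0.005, -0.001], [0.005, 1.0, -0.005], [0.001, -0.005, -1.0]]
wrist_force: [-0.3, 0.3, 0.4]
gripper_width: 0.223
gripper_force: 30.0
```

Emit:
jog_arm --plan "0 0 .03 0 0 0 1;0 0 0 0 0 0 1;0 0 0 0 0 0 1;0 0 0 0 0 0 1;0 0 0 0 0 0 1;0 0 0 0 0 0 1;0 0 0 0 0 0 1;0 0 0 0 0 0 1;0 0 0 0 0 0 1;0 0 0 0 0 0 1"

```text
time_s: 54.55
tcp_pos: [0.6024, 0.36, 0.1301]
ee_rot: [[-1.0, 0.005, -0.001], [0.005, 1.0, -0.005], [0.001, -0.005, -1.0]]
wrist_force: [0.1, -1.0, 2.0]
gripper_width: 0.218
gripper_force: 30.0
```

Emit:
jog_arm --plan "0 0 0 0 0 0 .4;0 0 0 0 0 0 .4;0 0 0 0 0 0 .3;0 0 0 0 0 0 .2;0 0 0 0 0 0 .1;0 0 0 0 0 0 0;0 0 0 0 0 0 0;0 0 0 0 0 0 0;0 0 0 0 0 0 0;0 0 0 0 0 0 0"

```text
time_s: 55.55
tcp_pos: [0.6022, 0.3599, 0.1298]
ee_rot: [[-1.0, 0.005, -0.001], [0.005, 1.0, -0.005], [0.001, -0.005, -1.0]]
wrist_force: [-0.3, -0.1, -0.1]
gripper_width: 0.499
gripper_force: 0.0
```

Emit:
jog_arm --plan "0 0 -.3 0 0 0 0;0 0 -.4 0 0 0 0;0 0 -.6 0 0 0 0;0 0 -.6 0 0 0 0;-.1 -.7 0 0 0 0 0;-.1 -.7 0 0 0 0 0;-.1 -.7 0 0 0 0 0;-.1 -.7 0 0 0 0 0;-.1 -.7 0 0 0 0 0;-.1 -.7 0 0 0 0 0"

```text
time_s: 56.55
tcp_pos: [0.6169, 0.2531, 0.1776]
ee_rot: [[-1.0, 0.005, -0.002], [0.006, 1.0, -0.006], [0.002, -0.006, -1.0]]
wrist_force: [0.2, 0.3, 1.1]
gripper_width: 0.5
gripper_force: 0.0
```

Run:
```python
from look import *
for n in("top","scene"):
    im,d,K,E=cap(n); P=cloud(d,K,E); P[d==0]=9; lid(P,.602,.36,.116); 
    X,Y,H=P[:,:,0],P[:,:,1],P[:,:,2]
    q=P[(np.hypot(X-.602,Y-.36)<.036)&(np.hypot(X-.602,Y-.36)>.018)&(H>.115)&(H<.135)]; c=np.linalg.lstsq(np.c_[q[:,:2]-[.602,.36],np.ones(len(q))],q[:,2],rcond=None)[0]; print(n,"slope deg",np.degrees(c[:2]).round(2),"z",c[2].round(4),len(q))
    if n=="top": lid(P,.667,-.05)
R=DF(0,0); plan(((.667,-.05,.15),R,18),((.6685,-.05,.0125),R,8))
```

```text
disc 0.5937 0.3577 31.6 mean [0.5868 0.3583] knob [0.5952 0.3569 0.1473] 10
top slope deg [4.8  0.31] z 0.1261 143
disc 0.6699 -0.0498 42.4 mean [ 0.6678 -0.0504] knob [ 0.668  -0.0498  0.0316] 37
disc 0.6065 0.3588 33.9 mean [0.6111 0.3594] knob [0.6081 0.3585 0.1471] 44
scene slope deg [-1.19 -0.36] z 0.1242 263
at [0.6172 0.2521 0.1779] J [  36.2   27.9    3.3    0.2  -65.6 -126.7] grip 43.2 0.0 F [-0.7 -0.2 -0.2] t 56.65
18 x -0.11 -0.67 0.06 -0.0 -0.0 -0.0   ->  [ 0.667 -0.05   0.15 ]
8 x -0.01 0.0 0.69 0.0 0.0 0.0   ->  [ 0.668 -0.05   0.012]
```

Emit:
jog_arm --plan "-.11 -.67 .06 0 0 0 0;-.11 -.67 .06 0 0 0 0;-.11 -.67 .06 0 0 0 0;-.11 -.67 .06 0 0 0 0;-.11 -.67 .06 0 0 0 0;-.11 -.67 .06 0 0 0 0;-.11 -.67 .06 0 0 0 0;-.11 -.67 .06 0 0 0 0;-.11 -.67 .06 0 0 0 0;-.11 -.67 .06 0 0 0 0"

```text
time_s: 57.65
tcp_pos: [0.6437, 0.0859, 0.1636]
ee_rot: [[-1.0, 0.005, -0.001], [0.005, 1.0, -0.005], [0.001, -0.005, -1.0]]
wrist_force: [0.1, -1.3, 0.6]
gripper_width: 0.503
gripper_force: 0.0
```

Emit:
jog_arm --plan "-.11 -.67 .06 0 0 0 0;-.11 -.67 .06 0 0 0 0;-.11 -.67 .06 0 0 0 0;-.11 -.67 .06 0 0 0 0;-.11 -.67 .06 0 0 0 0;-.11 -.67 .06 0 0 0 0;-.11 -.67 .06 0 0 0 0;-.11 -.67 .06 0 0 0 0;0 0 0 0 0 0 0;0 0 0 0 0 0 0"

```text
time_s: 58.65
tcp_pos: [0.6648, -0.0475, 0.1522]
ee_rot: [[-1.0, 0.006, -0.001], [0.006, 1.0, -0.005], [0.001, -0.005, -1.0]]
wrist_force: [-0.3, 0.1, -0.6]
gripper_width: 0.503
gripper_force: 0.0
```

Run:
```python
from look import *
R=DF(0,0); plan(((.6685,-.05,.0125),R,8))
im,d,K,E=cap("top"); P=cloud(d,K,E); P[d==0]=9; lid(P,.602,.36,.116); hung(P)
X,Y,H=P[:,:,0],P[:,:,1],P[:,:,2]; q=P[(np.hypot(X-.602,Y-.36)<.034)&(np.hypot(X-.602,Y-.36)>.018)&(H>.115)&(H<.135)]; c=np.linalg.lstsq(np.c_[q[:,:2]-[.602,.36],np.ones(len(q))],q[:,2],rcond=None)[0]; print("slope deg",np.degrees(c[:2]).round(2),"z",c[2].round(4),len(q))
im2,*_=cap("scene"); save("s3",cv2.resize(im2[190:320,380:520],None,fx=3,fy=3))
```

```text
at [ 0.6648 -0.0475  0.1522] J [   9.9   29.     1.2    0.3  -62.3 -100.4] grip 43.8 0.0 F [-0.3  0.1 -0.6] t 58.65
8 x -0.02 -0.01 0.7 -0.0 -0.0 -0.01   ->  [ 0.668 -0.05   0.012]
disc 0.6028 0.3586 33.4 mean [0.6024 0.3574] knob [0.6025 0.3576 0.1478] 49
hung [0.6007 0.3558 0.1223] 476 sphere [0.6042 0.3611 0.0925] top 0.1289
hung [0.491  0.364  0.1095] 451 sphere [0.4914 0.3667 0.0771] top 0.1186
hung [0.3832 0.3706 0.1094] 474 sphere [0.3828 0.3732 0.0772] top 0.1186
slope deg [-0.35 -0.15] z 0.1245 336
```

View pics/s3.png

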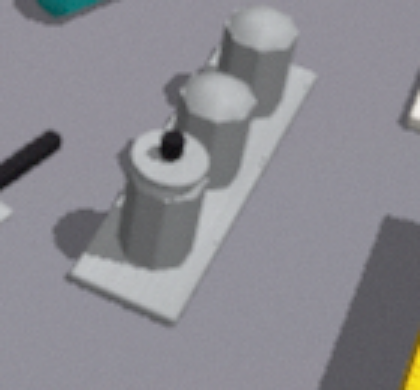

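Emit:
jog_arm --plan "-.02 -.01 .7 0 0 0 0;-.02 -.01 .7 0 0 0 0;-.02 -.01 .7 0 0 0 0;-.02 -.01 .7 0 0 0 0;-.02 -.01 .7 0 0 0 0;-.02 -.01 .7 0 0 0 0;-.02 -.01 .7 0 0 0 0;-.02 -.01 .7 0 0 0 0;0 0 0 0 0 0 0;0 0 0 0 0 0 0"

```text
time_s: 59.75
tcp_pos: [0.6689, -0.049, 0.0127]
ee_rot: [[-1.0, 0.004, -0.001], [0.004, 1.0, -0.006], [0.001, -0.006, -1.0]]
wrist_force: [0.3, 0.1, -0.2]
gripper_width: 0.497
gripper_force: 0.0
```

Emit:
jog_arm --plan "0 0 0 0 0 0 1;0 0 0 0 0 0 1;0 0 0 0 0 0 1;0 0 0 0 0 0 1;0 0 0 0 0 0 1;0 0 0 0 0 0 1;0 0 0 0 0 0 1;0 0 0 0 0 0 1;0 0 0 0 0 0 1;0 0 0 0 0 0 1"

```text
time_s: 60.75
tcp_pos: [0.6688, -0.0495, 0.013]
ee_rot: [[-1.0, 0.005, -0.001], [0.005, 1.0, -0.005], [0.001, -0.005, -1.0]]
wrist_force: [-1.8, 0.8, 5.4]
gripper_width: 0.215
gripper_force: 30.0
```

Run:
```python
from look import *
s=r.sense(); p,R0=s["tcp_pos"],s["ee_rot"]; R=DF(0,0)
L=[(p+[-.01,0,.16],R,9),((.43,.10,p[2]+.17),R,17),((.384,.3727,p[2]+.17),R,16)]
plan(*L); check(*L,show=8)
```

```text
at [ 0.6688 -0.0495  0.013 ] J [   9.7   37.5   -5.9    0.4  -46.7 -100.2] grip 18.7 30.0 F [-1.8  0.8  5.4] t 60.75
9 x 0.04 -0.0 -0.71 -0.0 -0.0 -0.0   ->  [ 0.659 -0.05   0.173]
17 x 0.54 0.35 -0.02 0.0 0.0 0.0   ->  [0.43  0.1   0.183]
16 x 0.11 0.68 0.0 0.0 0.0 0.0   ->  [0.384 0.373 0.183]
8 [ 0.66  -0.049  0.155] [  10.   28.    3.    0.  -65. -100.] c0.0000 dj2
16 [0.565 0.012 0.177] [  18.   19.  -11.    0.  -60. -108.] c0.0000 dj2
24 [0.457 0.082 0.182] [  30.   11.  -25.    0.  -55. -120.] c0.0000 dj2
32 [0.413 0.202 0.183] [  46.   10.  -25.   -0.  -55. -136.] c0.0000 dj2
40 [0.39  0.339 0.183] [  59.   15.  -17.   -0.  -58. -149.] c0.0000 dj1
```

Emit:
jog_arm --plan ".04 0 -.71 0 0 0 1;.04 0 -.71 0 0 0 1;.04 0 -.71 0 0 0 1;.04 0 -.71 0 0 0 1;.04 0 -.71 0 0 0 1;.04 0 -.71 0 0 0 1;.04 0 -.71 0 0 0 1;.04 0 -.71 0 0 0 1;.04 0 -.71 0 0 0 1;0 0 0 0 0 0 1"

```text
time_s: 61.75
tcp_pos: [0.661, -0.0488, 0.1741]
ee_rot: [[-1.0, 0.005, 0.003], [0.005, 1.0, -0.005], [-0.003, -0.005, -1.0]]
wrist_force: [-0.3, -0.1, -0.0]
gripper_width: 0.216
gripper_force: 30.0
```

Emit:
jog_arm --plan ".54 .35 -.02 0 0 0 1;.54 .35 -.02 0 0 0 1;.54 .35 -.02 0 0 0 1;.54 .35 -.02 0 0 0 1;.54 .35 -.02 0 0 0 1;.54 .35 -.02 0 0 0 1;.54 .35 -.02 0 0 0 1;.54 .35 -.02 0 0 0 1;.54 .35 -.02 0 0 0 1;.54 .35 -.02 0 0 0 1"

```text
time_s: 62.75
tcp_pos: [0.5239, 0.0397, 0.1752]
ee_rot: [[-1.0, 0.005, -0.004], [0.005, 1.0, -0.006], [0.004, -0.006, -1.0]]
wrist_force: [0.3, 0.1, -0.2]
gripper_width: 0.218
gripper_force: 30.0
```

Emit:
jog_arm --plan ".54 .35 -.02 0 0 0 1;.54 .35 -.02 0 0 0 1;.54 .35 -.02 0 0 0 1;.54 .35 -.02 0 0 0 1;.54 .35 -.02 0 0 0 1;.54 .35 -.02 0 0 0 1;.54 .35 -.02 0 0 0 1;.11 .68 0 0 0 0 1;.11 .68 0 0 0 0 1;.11 .68 0 0 0 0 1"

```text
time_s: 63.75
tcp_pos: [0.4222, 0.1532, 0.1801]
ee_rot: [[-1.0, 0.005, -0.001], [0.005, 1.0, -0.005], [0.001, -0.005, -1.0]]
wrist_force: [-0.6, 0.0, -1.5]
gripper_width: 0.22
gripper_force: 30.0
```

Emit:
jog_arm --plan ".11 .68 0 0 0 0 1;.11 .68 0 0 0 0 1;.11 .68 0 0 0 0 1;.11 .68 0 0 0 0 1;.11 .68 0 0 0 0 1;.11 .68 0 0 0 0 1;.11 .68 0 0 0 0 1;.11 .68 0 0 0 0 1;.11 .68 0 0 0 0 1;.11 .68 0 0 0 0 1"

```text
time_s: 64.75
tcp_pos: [0.3961, 0.3238, 0.1789]
ee_rot: [[-1.0, 0.005, -0.001], [0.005, 1.0, -0.006], [0.001, -0.006, -1.0]]
wrist_force: [-0.4, 0.5, -1.9]
gripper_width: 0.218
gripper_force: 30.0
```

Emit:
jog_arm --plan ".11 .68 0 0 0 0 1;.11 .68 0 0 0 0 1;.11 .68 0 0 0 0 1;0 0 0 0 0 0 1;0 0 0 0 0 0 1;0 0 0 0 0 0 1;0 0 0 0 0 0 1;0 0 0 0 0 0 1;0 0 0 0 0 0 1;0 0 0 0 0 0 1"

```text
time_s: 65.75
tcp_pos: [0.3885, 0.3733, 0.1788]
ee_rot: [[-1.0, 0.005, -0.001], [0.005, 1.0, -0.005], [0.001, -0.005, -1.0]]
wrist_force: [0.7, 0.1, -1.6]
gripper_width: 0.217
gripper_force: 30.0
```

Run:
```python
from look import *
R=DF(0,0); plan(((.3838,.3727,.1305),R,10)); print(r.sense()["ee_rot"].round(3).tolist())
```

```text
at [0.3885 0.3733 0.1788] J [ 6.120e+01  1.590e+01 -1.530e+01  1.000e-01 -5.900e+01 -1.515e+02] grip 18.9 30.0 F [ 0.7  0.1 -1.6] t 65.75
10 x 0.02 -0.0 0.19 -0.0 -0.0 -0.0   ->  [0.384 0.373 0.13 ]
[[-1.0, 0.005, -0.001], [0.005, 1.0, -0.005], [0.001, -0.005, -1.0]]
```

Emit:
jog_arm --plan ".1 -.01 0 0 0 0 1;.09 -.01 0 0 0 0 1;0 0 .24 0 0 0 1;0 0 .24 0 0 0 1;0 0 .24 0 0 0 1;0 0 .24 0 0 0 1;0 0 .24 0 0 0 1;0 0 .24 0 0 0 1;0 0 .24 0 0 0 1;0 0 .24 0 0 0 1"

```text
time_s: 66.75
tcp_pos: [0.3836, 0.3727, 0.1302]
ee_rot: [[-1.0, 0.005, -0.001], [0.005, 1.0, -0.005], [0.001, -0.005, -1.0]]
wrist_force: [0.1, 0.6, -1.7]
gripper_width: 0.222
gripper_force: 30.0
```

Emit:
jog_arm --plan "0 0 .03 0 0 0 1;0 0 0 0 0 0 1;0 0 0 0 0 0 1;0 0 0 0 0 0 1;0 0 0 0 0 0 1;0 0 0 0 0 0 1;0 0 0 0 0 0 1;0 0 0 0 0 0 1;0 0 0 0 0 0 1;0 0 0 0 0 0 1"

```text
time_s: 67.75
tcp_pos: [0.3836, 0.3727, 0.13]
ee_rot: [[-1.0, 0.005, -0.001], [0.005, 1.0, -0.005], [0.001, -0.005, -1.0]]
wrist_force: [-0.0, -0.1, -1.3]
gripper_width: 0.219
gripper_force: 30.0
```

Emit:
jog_arm --plan "0 0 .03 0 0 0 1;0 0 0 0 0 0 1;0 0 0 0 0 0 1;0 0 0 0 0 0 1;0 0 0 0 0 0 1;0 0 0 0 0 0 1;0 0 0 0 0 0 1;0 0 0 0 0 0 1;0 0 0 0 0 0 1;0 0 0 0 0 0 1"

```text
time_s: 68.75
tcp_pos: [0.3836, 0.3728, 0.1293]
ee_rot: [[-1.0, 0.005, -0.001], [0.005, 1.0, -0.005], [0.001, -0.005, -1.0]]
wrist_force: [0.8, -0.2, 0.3]
gripper_width: 0.221
gripper_force: 30.0
```

Contact is light, so I'll release slowly and back away.

Emit:
jog_arm --plan "0 0 .01 0 0 0 .4;0 0 0 0 0 0 .4;0 0 0 0 0 0 .3;0 0 0 0 0 0 .2;0 0 0 0 0 0 .1;0 0 0 0 0 0 0;0 0 0 0 0 0 0;0 0 0 0 0 0 0;0 0 0 0 0 0 0;0 0 0 0 0 0 0"

```text
time_s: 69.75
tcp_pos: [0.3836, 0.3727, 0.1289]
ee_rot: [[-1.0, 0.005, -0.001], [0.005, 1.0, -0.005], [0.001, -0.005, -1.0]]
wrist_force: [-0.2, 1.0, 0.1]
gripper_width: 0.5
gripper_force: 0.0
```

Emit:
jog_arm --plan "0 0 -.3 0 0 0 0;0 0 -.4 0 0 0 0;0 0 -.6 0 0 0 0;0 0 -.7 0 0 0 0;-.1 -.7 0 0 0 0 0;-.2 -.7 0 0 0 0 0;-.2 -.7 0 0 0 0 0;-.2 -.7 0 0 0 0 0;-.2 -.7 0 0 0 0 0;-.2 -.7 0 0 0 0 0"

```text
time_s: 70.75
tcp_pos: [0.4109, 0.2658, 0.1792]
ee_rot: [[-1.0, 0.006, -0.002], [0.006, 1.0, -0.006], [0.002, -0.006, -1.0]]
wrist_force: [0.1, -0.3, -0.3]
gripper_width: 0.5
gripper_force: 0.0
```

Emit:
jog_arm --plan "0 -.8 0 0 0 0 0;0 -.8 0 0 0 0 0;0 -.8 0 0 0 0 0;0 -.8 0 0 0 0 0;0 -.8 0 0 0 0 0;0 -.8 0 0 0 0 0;0 -.8 0 0 0 0 0;0 -.8 0 0 0 0 0;0 -.8 0 0 0 0 0;0 -.8 0 0 0 0 0"

```text
time_s: 71.75
tcp_pos: [0.409, 0.0661, 0.1806]
ee_rot: [[-1.0, 0.005, -0.001], [0.005, 1.0, -0.005], [0.001, -0.005, -1.0]]
wrist_force: [0.2, -0.4, 0.3]
gripper_width: 0.497
gripper_force: 0.0
```

Run:
```python
from look import *
im,d,K,E=cap("top"); P=cloud(d,K,E); P[d==0]=9; np.savez("top2.npz",im=im,d=d)
X,Y,H=P[:,:,0],P[:,:,1],P[:,:,2]
for x,y in((.602,.36),(.384,.3727)):
    lid(P,x,y,.116); q=P[(np.hypot(X-x,Y-y)<.034)&(np.hypot(X-x,Y-y)>.018)&(H>.115)&(H<.135)]; c=np.linalg.lstsq(np.c_[q[:,:2]-[x,y],np.ones(len(q))],q[:,2],rcond=None)[0]; print("slope deg",np.degrees(c[:2]).round(2),"z",c[2].round(4),len(q))
s=im.astype(int); hsv=cv2.cvtColor(im,cv2.COLOR_RGB2HSV)
# spatula: black handle & blade; brush: orange handle
reg=(H>-.01)&(H<.035)&(X>.5)&(X<.72)
bl=reg&(im.max(2)<75)&(H>.006)&(Y>.1)&(Y<.26); orr=reg&(hsv[:,:,0]<20)&(hsv[:,:,1]>110)&(Y<-.1)&(Y>-.25)
for n,m in(("handle",bl),("brush handle",orr)):
    q=P[m]; print(n,len(q),"rect",cv2.minAreaRect((q[:,:2]*1000).astype(np.float32)),np.median(q[:,2]))
save("t3",cv2.resize(im[140:280,160:490],None,fx=2.4,fy=2.4))
print(r.sense()["tcp_pos"])
```

```text
disc 0.6031 0.3586 32.9 mean [0.6024 0.3579] knob [0.6025 0.358  0.1472] 49
slope deg [0.14 0.37] z 0.1246 339
disc 0.3835 0.371 33.0 mean [0.3838 0.3705] knob [0.3841 0.3703 0.1483] 51
slope deg [0.31 0.54] z 0.1245 353
handle 210 rect ((565.0498657226562, 215.42849731445312), (18.79657745361328, 91.30044555664062), 70.16495513916016) 0.017336172625993074
brush handle 191 rect ((594.2944946289062, -154.8747100830078), (16.091360092163086, 100.47161865234375), 84.3985824584961) 0.018061536288783264
[0.40811763 0.06429341 0.18038823]
```

View pics/t3.png

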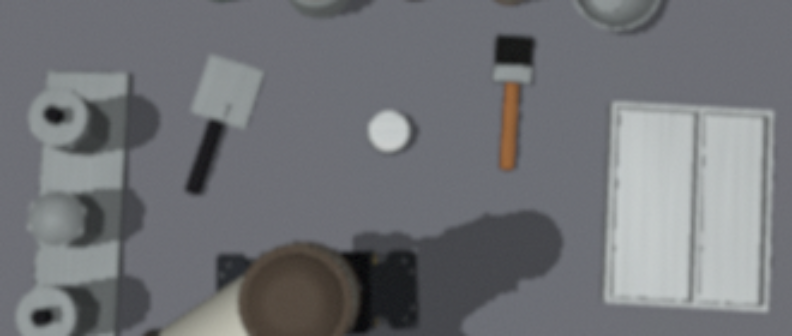

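```bash
cat > tray.py <<'E'
from look import *
def tray():
    z=np.load("top0.npz"); P=cloud(np.load("top2.npz")["d"],z["K"],z["E"]); X,Y,H=P[:,:,0],P[:,:,1],P[:,:,2]
    q=P[(H>.02)&(H<.035)&(abs(X-.49)<.10)&(abs(Y+.37)<.035)]; k=np.polyfit(q[:,0]-.49,q[:,1],1); k=np.polyfit(*(q[abs(np.polyval(k,q[:,0]-.49)-q[:,1])<.006].T[:2]-[[.49],[0]]),1)
    an=np.degrees(np.arctan(k[0])); h=np.array([np.cos(np.radians(an)),np.sin(np.radians(an))]); l=np.array([-h[1],h[0]])
    q=P[(H>.021)&(H<.035)&(abs(X-.49)<.14)&(abs(Y+.37)<.12)][:,:2]; u=q@h; v=q@l; a=np.percentile(u,[.5,99.5]); b=np.percentile(v,[.5,99.5]); c=h*a.mean()+l*b.mean()
    dv=(np.array([.49,k[1]])-c)@l; print("tray ang",an.round(2),"c",c.round(4),"size",np.diff(a),np.diff(b),"divider at lateral",dv.round(4)); return an,h,l,c
if __name__=="__main__":
    an,h,l,c=tray(); w=c+.0425*l; n=c-.0525*l; print("wide",w.round(4),"narrow",n.round(4))
    R=DF(-20,0); g=np.array([.5955,.2045,.004]); T=DF(an,0); t=np.r_[w-.005*h,.0095]
    L=[(g+[0,0,.12],R,16),(g,R,8),(g+[0,0,.12],R,8),(np.r_[.56,-.1,.15],DF(-12,0),17),(t+[0,0,.1],T,16),(t,T,8)]
    plan(*L); check(*L,show=8)
E
python3 tray.py
```

```text
tray ang -4.85 c [ 0.49   -0.3665] size [0.239718] [0.19616077] divider at lateral -0.0095
wide [ 0.4936 -0.3241] narrow [ 0.4856 -0.4188]
at [0.4081 0.0643 0.1804] J [  31.9    3.4  -31.     0.3  -55.9 -122.4] grip 43.3 0.0 F [-0.8 -1.6  1.2] t 71.8
16 x -0.41 0.43 0.14 -0.0 -0.0 0.15   ->  [0.596 0.204 0.124]
8 x 0.0 0.0 0.6 0.0 0.0 0.0   ->  [0.596 0.204 0.004]
8 x 0.0 0.0 -0.6 0.0 0.0 0.0   ->  [0.596 0.204 0.124]
17 x -0.12 -0.71 -0.06 0.0 0.0 -0.06   ->  [ 0.56 -0.1   0.15]
16 x 0.09 -0.58 0.1 0.0 0.0 -0.06   ->  [ 0.489 -0.324  0.11 ]
8 x 0.0 0.0 0.5 0.0 0.0 0.0   ->  [ 0.489 -0.324  0.01 ]
8 [0.496 0.142 0.152] [  34.   17.  -19.    0.  -54. -134.] c0.0000 dj2
16 [0.596 0.204 0.124] [  34.   27.   -4.    0.  -59. -144.] c0.0000 dj2
24 [0.596 0.204 0.004] [  34.   35.   -9.   -0.  -46. -144.] c0.0000 dj1
32 [0.596 0.205 0.124] [  34.   27.   -4.    0.  -59. -144.] c0.0000 dj2
40 [0.573 0.062 0.136] [  22.   22.  -12.    0.  -56. -128.] c0.0000 dj2
48 [ 0.561 -0.082  0.148] [   8.   21.  -12.   -0.  -57. -110.] c0.0000 dj2
56 [ 0.525 -0.197  0.132] [ -4.  21. -14.  -0. -54. -95.] c0.0000 dj2
64 [ 0.492 -0.309  0.112] [-16.  24. -12.   0. -54. -79.] c0.0000 dj2
72 [ 0.489 -0.324  0.022] [-18.  31. -15.   0. -44. -77.] c0.0000 dj1
```

Emit:
jog_arm --plan "-.41 .43 .14 0 0 .15 0;-.41 .43 .14 0 0 .15 0;-.41 .43 .14 0 0 .15 0;-.41 .43 .14 0 0 .15 0;-.41 .43 .14 0 0 .15 0;-.41 .43 .14 0 0 .15 0;-.41 .43 .14 0 0 .15 0;-.41 .43 .14 0 0 .15 0;-.41 .43 .14 0 0 .15 0;-.41 .43 .14 0 0 .15 0"

```text
time_s: 72.8
tcp_pos: [0.5231, 0.165, 0.1446]
ee_rot: [[-0.977, 0.214, -0.001], [0.214, 0.977, -0.006], [0.0, -0.006, -1.0]]
wrist_force: [-0.6, -0.4, -0.0]
gripper_width: 0.498
gripper_force: 0.0
```

Emit:
jog_arm --plan "-.41 .43 .14 0 0 .15 0;-.41 .43 .14 0 0 .15 0;-.41 .43 .14 0 0 .15 0;-.41 .43 .14 0 0 .15 0;-.41 .43 .14 0 0 .15 0;-.41 .43 .14 0 0 .15 0;0 0 0 0 0 0 0;0 0 0 0 0 0 0;0 0 0 0 0 0 0;0 0 0 0 0 0 0"

```text
time_s: 73.8
tcp_pos: [0.598, 0.21, 0.124]
ee_rot: [[-0.943, 0.333, -0.001], [0.333, 0.943, -0.005], [-0.001, -0.005, -1.0]]
wrist_force: [-0.5, 1.5, 0.1]
gripper_width: 0.5
gripper_force: 0.0
```

Run:
```python
from look import *
R=DF(-20,0); g=np.array([.5955,.2045,.004]); plan((g,R,8)); print(r.sense()["ee_rot"].round(3).tolist())
```

```text
at [0.598 0.21  0.124] J [  34.1   27.5   -5.8    0.3  -56.9 -143.7] grip 43.5 0.0 F [-0.5  1.5  0.1] t 73.8
8 x 0.0 -0.03 0.6 -0.0 0.0 0.01   ->  [0.596 0.204 0.004]
[[-0.943, 0.333, -0.001], [0.333, 0.943, -0.005], [-0.001, -0.005, -1.0]]
```

Emit:
jog_arm --plan "0 -.03 .6 0 0 0 0;0 -.03 .6 0 0 0 0;0 -.03 .6 0 0 0 0;0 -.03 .6 0 0 0 0;0 -.03 .6 0 0 0 0;0 -.03 .6 0 0 0 0;0 -.03 .6 0 0 0 0;0 -.02 .58 0 0 0 0;0 0 0 0 0 0 0;0 0 0 0 0 0 1"

```text
time_s: 74.8
tcp_pos: [0.5964, 0.2041, 0.0043]
ee_rot: [[-0.943, 0.333, -0.001], [0.333, 0.943, -0.006], [-0.001, -0.006, -1.0]]
wrist_force: [0.5, -0.0, -0.2]
gripper_width: 0.463
gripper_force: 0.0
```

Emit:
jog_arm --plan "0 0 0 0 0 0 1;0 0 0 0 0 0 1;0 0 0 0 0 0 1;0 0 0 0 0 0 1;0 0 0 0 0 0 1;0 0 0 0 0 0 1;0 0 0 0 0 0 1;0 0 0 0 0 0 1;0 0 -.1 0 0 0 1;0 0 -.4 0 0 0 1"

```text
time_s: 75.8
tcp_pos: [0.5944, 0.2031, 0.0148]
ee_rot: [[-0.942, 0.334, -0.006], [0.334, 0.942, -0.008], [0.003, -0.009, -1.0]]
wrist_force: [-0.1, -0.3, -1.6]
gripper_width: 0.199
gripper_force: 30.0
```

Run:
```python
from tray import *
an,h,l,c=tray(); w=c+.0425*l
s=r.sense(); p,R=s["tcp_pos"],s["ee_rot"]; T=DF(an,0); t=np.r_[w-.005*h,.0095]
plan((p+[0,0,.11],DF(-20,0),7),(np.r_[.56,-.1,.15],DF(-12,0),17),(t+[0,0,.1],T,16))
```

```text
tray ang -4.85 c [ 0.49   -0.3665] size [0.239718] [0.19616077] divider at lateral -0.0095
at [0.5944 0.2031 0.0148] J [  33.7   34.4  -12.1    0.3  -44.  -143.4] grip 17.3 30.0 F [-0.1 -0.3 -1.6] t 75.8
7 x 0.0 -0.0 -0.63 -0.01 -0.0 0.01   ->  [0.594 0.203 0.125]
17 x -0.12 -0.71 -0.06 0.0 0.0 -0.06   ->  [ 0.56 -0.1   0.15]
16 x 0.09 -0.58 0.1 0.0 0.0 -0.06   ->  [ 0.489 -0.324  0.11 ]
```

Emit:
jog_arm --plan "0 0 -.63 0 0 0 1;0 0 -.63 0 0 0 1;0 0 -.63 0 0 0 1;0 0 -.63 0 0 0 1;0 0 -.63 0 0 0 1;0 0 -.63 0 0 0 1;0 0 -.63 0 0 0 1;-.12 -.71 -.06 0 0 -.06 1;-.12 -.71 -.06 0 0 -.06 1;-.12 -.71 -.06 0 0 -.06 1"

```text
time_s: 76.8
tcp_pos: [0.5862, 0.1498, 0.1309]
ee_rot: [[-0.951, 0.31, -0.004], [0.31, 0.951, -0.006], [0.002, -0.007, -1.0]]
wrist_force: [-0.8, 0.9, -1.8]
gripper_width: 0.202
gripper_force: 30.0
```

Emit:
jog_arm --plan "-.12 -.71 -.06 0 0 -.06 1;-.12 -.71 -.06 0 0 -.06 1;-.12 -.71 -.06 0 0 -.06 1;-.12 -.71 -.06 0 0 -.06 1;-.12 -.71 -.06 0 0 -.06 1;-.12 -.71 -.06 0 0 -.06 1;-.12 -.71 -.06 0 0 -.06 1;-.12 -.71 -.06 0 0 -.06 1;-.12 -.71 -.06 0 0 -.06 1;-.12 -.71 -.06 0 0 -.06 1"

```text
time_s: 77.8
tcp_pos: [0.5662, -0.0289, 0.1469]
ee_rot: [[-0.973, 0.229, -0.004], [0.229, 0.973, -0.006], [0.002, -0.006, -1.0]]
wrist_force: [-0.6, 1.0, -2.4]
gripper_width: 0.203
gripper_force: 30.0
```

Emit:
jog_arm --plan "-.12 -.71 -.06 0 0 -.06 1;-.12 -.71 -.06 0 0 -.06 1;-.12 -.71 -.06 0 0 -.06 1;-.12 -.71 -.06 0 0 -.06 1;.09 -.58 .1 0 0 -.06 1;.09 -.58 .1 0 0 -.06 1;.09 -.58 .1 0 0 -.06 1;.09 -.58 .1 0 0 -.06 1;.09 -.58 .1 0 0 -.06 1;.09 -.58 .1 0 0 -.06 1"

```text
time_s: 78.8
tcp_pos: [0.5336, -0.1835, 0.1386]
ee_rot: [[-0.989, 0.147, -0.004], [0.147, 0.989, -0.005], [0.003, -0.005, -1.0]]
wrist_force: [-0.8, -0.1, -1.9]
gripper_width: 0.202
gripper_force: 30.0
```

Emit:
jog_arm --plan ".09 -.58 .1 0 0 -.06 1;.09 -.58 .1 0 0 -.06 1;.09 -.58 .1 0 0 -.06 1;.09 -.58 .1 0 0 -.06 1;.09 -.58 .1 0 0 -.06 1;.09 -.58 .1 0 0 -.06 1;.09 -.58 .1 0 0 -.06 1;.09 -.58 .1 0 0 -.06 1;.09 -.58 .1 0 0 -.06 1;.09 -.58 .1 0 0 -.06 1"

```text
time_s: 79.8
tcp_pos: [0.4954, -0.3249, 0.1144]
ee_rot: [[-0.998, 0.064, -0.004], [0.064, 0.998, -0.004], [0.003, -0.004, -1.0]]
wrist_force: [0.0, -0.7, -2.7]
gripper_width: 0.206
gripper_force: 30.0
```

Run:
```python
from tray import *
an,h,l,c=tray(); w=c+.0425*l; T=DF(an,0); t=np.r_[w-.005*h,.010]; plan((t,T,9))
im,*_=cap("scene"); save("s4",cv2.resize(im[120:240,170:330],None,fx=3,fy=3))
```

```text
tray ang -4.85 c [ 0.49   -0.3665] size [0.239718] [0.19616077] divider at lateral -0.0095
at [ 0.4954 -0.3249  0.1144] J [-17.5  24.5 -12.7   0.4 -53.  -76.4] grip 17.9 30.0 F [ 0.  -0.7 -2.7] t 79.8
9 x 0.03 0.0 0.46 -0.0 -0.0 0.02   ->  [ 0.489 -0.324  0.01 ]
```

View pics/s4.png

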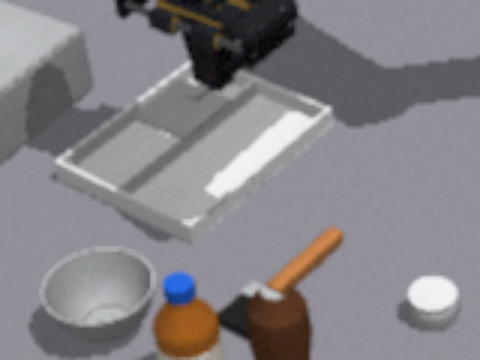

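Emit:
jog_arm --plan ".03 0 .46 0 0 .02 1;.03 0 .46 0 0 .02 1;.03 0 .46 0 0 .02 1;.03 0 .46 0 0 .02 1;.03 0 .46 0 0 .02 1;.03 0 .46 0 0 .02 1;.03 0 .46 0 0 .02 1;.03 0 .46 0 0 .02 1;.03 0 .46 0 0 .02 1;0 0 0 0 0 0 1"

```text
time_s: 80.85
tcp_pos: [0.49, -0.3242, 0.0106]
ee_rot: [[-0.996, 0.089, -0.003], [0.089, 0.996, -0.005], [0.002, -0.005, -1.0]]
wrist_force: [-0.3, -0.5, -1.6]
gripper_width: 0.203
gripper_force: 30.0
```

Emit:
jog_arm --plan "0 0 0 0 0 0 .4;0 0 0 0 0 0 .3;0 0 0 0 0 0 .2;0 0 0 0 0 0 .2;0 0 0 0 0 0 .2;0 0 -.3 0 0 0 .2;0 0 -.7 0 0 0 .2;0 0 -.9 0 0 0 .2;0 0 -.9 0 0 0 .2;0 0 -.9 0 0 0 .2"

```text
time_s: 81.85
tcp_pos: [0.4906, -0.3238, 0.1059]
ee_rot: [[-0.996, 0.088, -0.001], [0.088, 0.996, -0.006], [0.0, -0.006, -1.0]]
wrist_force: [0.3, -0.6, -0.0]
gripper_width: 0.402
gripper_force: 0.0
```

Emit:
jog_arm --plan "0 0 -.9 0 0 0 .2;-.4 .7 0 0 0 0 0;-.4 .7 0 0 0 0 0;-.4 .7 0 0 0 0 0;-.4 .7 0 0 0 0 0;-.4 .5 0 0 0 0 0;0 0 0 0 0 0 0;0 0 0 0 0 0 0;0 0 0 0 0 0 0;0 0 0 0 0 0 0"

```text
time_s: 82.85
tcp_pos: [0.5473, -0.2466, 0.1264]
ee_rot: [[-0.996, 0.089, -0.001], [0.089, 0.996, -0.005], [0.001, -0.006, -1.0]]
wrist_force: [-0.7, 0.5, 0.5]
gripper_width: 0.503
gripper_force: 0.0
```

Run:
```python
from tray import *
im,d,K,E=cap("top"); P=cloud(d,K,E); P[d==0]=9; np.savez("top3.npz",im=im,d=d); X,Y,H=P[:,:,0],P[:,:,1],P[:,:,2]
m=(abs(X-.49)<.11)&(abs(Y+.325)<.045)&(im.max(2)<80)&(H<.04); q=P[m]; print("handle in tray",len(q),cv2.minAreaRect((q[:,:2]*1000).astype(np.float32)),np.median(q[:,2]))
save("t4",cv2.resize(im[140:280,340:500],None,fx=3,fy=3))
plan(((.58,-.155,.13),DF(-5,0),10))
```

```text
handle in tray 210 ((467.78619384765625, -321.3614501953125), (17.57499122619629, 110.26384735107422), 85.28704071044922) 0.022474705419300967
at [ 0.5473 -0.2465  0.1264] J [ -8.6  24.4 -10.8   0.4 -54.8 -86.7] grip 43.3 0.0 F [0.3 0.1 0.3] t 82.9
10 x -0.1 0.38 -0.02 -0.0 -0.0 -0.0   ->  [ 0.58  -0.155  0.13 ]
```

View pics/t4.png

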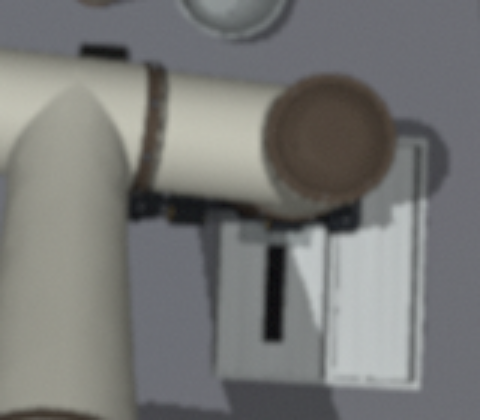

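Run:
```python
from tray import *
z=np.load("top0.npz"); P=cloud(np.load("top2.npz")["d"],z["K"],z["E"]); X,Y,H=P[:,:,0],P[:,:,1],P[:,:,2]
q=P[(H>.007)&(H<.03)&(abs(X-.62)<.1)&(abs(Y+.158)<.045)]; q=q[:,:2]; c=q.mean(0)
(cx,cy),wh,a=cv2.minAreaRect((q*1000).astype(np.float32)); print("brush",cx,cy,wh,a)
hd=q[q[:,0]<.63]; k=np.polyfit(hd[:,0]-.6,hd[:,1],1); print("handle line y at .6",k[1],"ang",np.degrees(np.arctan(k[0])),"xmin",q[:,0].min(),"xmax",q[:,0].max(),"y at .628",np.polyval(k,.028))
R=r.sense()["ee_rot"]; R=DF(-4.85,0); plan(((.628,np.polyval(k,.028),.124),R,10),((.628,np.polyval(k,.028),.004),R,8))
an,h,l,c=tray(); n=c-.0525*l; t=np.r_[n+.005*h,.0095]; g=np.array([.628,np.polyval(k,.028),.004])
plan((g+[0,0,.12],R,8),(t+[0,0,.115],R,18),(t,R,9),start=(g,R))
```

```text
brush 623.6849975585938 -153.58868408203125 (49.409400939941406, 164.80636596679688) 78.56548309326172
handle line y at .6 -0.15488018152808233 ang -4.89051690456081 xmin 0.5408679041270489 xmax 0.7048787181873424 y at .628 -0.157275959988692
at [ 0.5473 -0.2465  0.1264] J [ -8.6  24.4 -10.8   0.4 -54.8 -86.7] grip 43.3 0.0 F [0.3 0.1 0.3] t 82.9
10 x -0.29 0.38 0.01 -0.0 -0.0 -0.0   ->  [ 0.628 -0.157  0.124]
8 x 0.0 0.0 0.6 0.0 0.0 0.0   ->  [ 0.628 -0.157  0.004]
tray ang -4.85 c [ 0.49   -0.3665] size [0.239718] [0.19616077] divider at lateral -0.0095
8 x 0.0 0.0 -0.6 0.0 0.0 0.0   ->  [ 0.628 -0.157  0.124]
18 x 0.26 -0.61 -0.0 0.0 0.0 0.0   ->  [ 0.491 -0.419  0.124]
9 x 0.0 0.0 0.51 0.0 0.0 0.0   ->  [ 0.491 -0.419  0.01 ]
```

Emit:
jog_arm --plan "-.29 .38 .01 0 0 0 0;-.29 .38 .01 0 0 0 0;-.29 .38 .01 0 0 0 0;-.29 .38 .01 0 0 0 0;-.29 .38 .01 0 0 0 0;-.29 .38 .01 0 0 0 0;-.29 .38 .01 0 0 0 0;-.29 .38 .01 0 0 0 0;-.29 .38 .01 0 0 0 0;-.29 .38 .01 0 0 0 0"

```text
time_s: 83.9
tcp_pos: [0.6291, -0.157, 0.1233]
ee_rot: [[-0.996, 0.088, -0.001], [0.088, 0.996, -0.005], [0.001, -0.006, -1.0]]
wrist_force: [0.3, -0.2, -0.5]
gripper_width: 0.499
gripper_force: 0.0
```

Run:
```python
from tray import *
plan(((.628,-.1573,.004),DF(-4.85,0),8))
im,d,K,E=cap("scene"); P=cloud(d,K,E); P[d==0]=9; X,Y,H=P[:,:,0],P[:,:,1],P[:,:,2]; hsv=cv2.cvtColor(im,cv2.COLOR_RGB2HSV)
q=P[(hsv[:,:,0]<20)&(hsv[:,:,1]>110)&(H<.03)&(H>.005)&(abs(X-.6)<.1)&(abs(Y+.157)<.06)]; print("brush handle",len(q),cv2.minAreaRect((q[:,:2]*1000).astype(np.float32)))
```

```text
at [ 0.6291 -0.157   0.1233] J [  0.4  28.8  -3.7   0.4 -57.5 -95.7] grip 43.4 0.0 F [ 0.3 -0.2 -0.5] t 83.9
8 x 0.0 -0.0 0.6 -0.0 -0.0 -0.0   ->  [ 0.628 -0.157  0.004]
brush handle 173 ((609.3703002929688, -156.39202880859375), (21.09144401550293, 126.7093276977539), 83.82344055175781)
```

The brush hasn't moved, so I'll grasp it.

Emit:
jog_arm --plan "0 0 .6 0 0 0 0;0 0 .6 0 0 0 0;0 0 .6 0 0 0 0;0 0 .6 0 0 0 0;0 0 .6 0 0 0 0;0 0 .6 0 0 0 0;0 0 .6 0 0 0 0;0 0 .57 0 0 0 0;0 0 0 0 0 0 0;0 0 0 0 0 0 1"

```text
time_s: 84.95
tcp_pos: [0.6282, -0.1585, 0.0038]
ee_rot: [[-0.996, 0.088, -0.002], [0.088, 0.996, -0.006], [0.001, -0.006, -1.0]]
wrist_force: [-0.2, -0.1, -0.4]
gripper_width: 0.461
gripper_force: 0.0
```

Emit:
jog_arm --plan "0 0 0 0 0 0 1;0 0 0 0 0 0 1;0 0 0 0 0 0 1;0 0 0 0 0 0 1;0 0 0 0 0 0 1;0 0 0 0 0 0 1;0 0 0 0 0 0 1;0 0 -.2 0 0 0 1;0 0 -.6 0 0 0 1;0 0 -.6 0 0 0 1"

```text
time_s: 85.95
tcp_pos: [0.628, -0.1583, 0.0397]
ee_rot: [[-0.996, 0.088, -0.002], [0.088, 0.996, -0.006], [0.002, -0.006, -1.0]]
wrist_force: [0.3, 0.3, -0.3]
gripper_width: 0.201
gripper_force: 30.0
```

Emit:
jog_arm --plan "0 0 -.7 0 0 0 1;0 0 -.7 0 0 0 1;0 0 -.7 0 0 0 1;0 0 -.7 0 0 0 1;0 0 -.6 0 0 0 1;0 0 0 0 0 0 1;0 0 0 0 0 0 1;0 0 0 0 0 0 1;0 0 0 0 0 0 1;0 0 0 0 0 0 1"

```text
time_s: 86.95
tcp_pos: [0.628, -0.1578, 0.1232]
ee_rot: [[-0.996, 0.089, -0.003], [0.089, 0.996, -0.005], [0.002, -0.006, -1.0]]
wrist_force: [0.0, -0.4, -1.0]
gripper_width: 0.2
gripper_force: 30.0
```

Run:
```python
from tray import *
an,h,l,c=tray(); n=c-.0525*l; t=np.r_[n+.005*h,.010]; R=DF(-4.85,0)
plan((t+[0,0,.11],R,18))
```

```text
tray ang -4.85 c [ 0.49   -0.3665] size [0.239718] [0.19616077] divider at lateral -0.0095
at [ 0.628  -0.1578  0.1232] J [  0.3  28.8  -3.8   0.4 -57.6 -95.6] grip 17.4 30.0 F [ 0.  -0.4 -1. ] t 86.95
18 x 0.25 -0.61 0.01 -0.0 -0.0 -0.0   ->  [ 0.491 -0.419  0.12 ]
```

Emit:
jog_arm --plan ".25 -.61 .01 0 0 0 1;.25 -.61 .01 0 0 0 1;.25 -.61 .01 0 0 0 1;.25 -.61 .01 0 0 0 1;.25 -.61 .01 0 0 0 1;.25 -.61 .01 0 0 0 1;.25 -.61 .01 0 0 0 1;.25 -.61 .01 0 0 0 1;.25 -.61 .01 0 0 0 1;.25 -.61 .01 0 0 0 1"

```text
time_s: 87.95
tcp_pos: [0.552, -0.3054, 0.1225]
ee_rot: [[-0.996, 0.089, -0.001], [0.089, 0.996, -0.005], [0.001, -0.006, -1.0]]
wrist_force: [0.5, -0.2, -0.1]
gripper_width: 0.203
gripper_force: 30.0
```

Emit:
jog_arm --plan ".25 -.61 .01 0 0 0 1;.25 -.61 .01 0 0 0 1;.25 -.61 .01 0 0 0 1;.25 -.61 .01 0 0 0 1;.25 -.61 .01 0 0 0 1;.25 -.61 .01 0 0 0 1;.25 -.61 .01 0 0 0 1;.25 -.61 .01 0 0 0 1;0 0 0 0 0 0 1;0 0 0 0 0 0 1"

```text
time_s: 88.95
tcp_pos: [0.4917, -0.4218, 0.121]
ee_rot: [[-0.996, 0.089, -0.001], [0.089, 0.996, -0.005], [0.001, -0.005, -1.0]]
wrist_force: [1.0, -0.0, -1.2]
gripper_width: 0.201
gripper_force: 30.0
```

Run:
```python
from tray import *
an,h,l,c=tray(); n=c-.0525*l; t=np.r_[n+.005*h,.0095]; plan((t,DF(-4.85,0),9))
```

```text
tray ang -4.85 c [ 0.49   -0.3665] size [0.239718] [0.19616077] divider at lateral -0.0095
at [ 0.4917 -0.4218  0.121 ] J [-26.2  28.8  -4.1   0.4 -57.1 -69.1] grip 17.5 30.0 F [ 1.  -0.  -1.2] t 88.95
9 x 0.01 0.01 0.5 -0.0 -0.0 -0.0   ->  [ 0.491 -0.419  0.01 ]
```

Emit:
jog_arm --plan "0 .01 .5 0 0 0 1;0 .01 .5 0 0 0 1;0 .01 .5 0 0 0 1;0 .01 .5 0 0 0 1;0 .01 .5 0 0 0 1;0 .01 .5 0 0 0 1;0 .01 .5 0 0 0 1;0 .01 .5 0 0 0 1;0 .01 .43 0 0 0 1;0 0 0 0 0 0 1"

```text
time_s: 89.95
tcp_pos: [0.4921, -0.4196, 0.0095]
ee_rot: [[-0.996, 0.088, -0.002], [0.088, 0.996, -0.005], [0.001, -0.005, -1.0]]
wrist_force: [-0.5, -0.4, -0.5]
gripper_width: 0.205
gripper_force: 30.0
```

Emit:
jog_arm --plan "0 0 0 0 0 0 .4;0 0 0 0 0 0 .3;0 0 0 0 0 0 .2;0 0 0 0 0 0 .2;0 0 0 0 0 0 .2;0 0 -.3 0 0 0 .2;0 0 -.7 0 0 0 .2;0 0 -.9 0 0 0 .2;0 0 -.9 0 0 0 .2;0 0 -.9 0 0 0 .2"

```text
time_s: 90.95
tcp_pos: [0.4922, -0.4191, 0.1044]
ee_rot: [[-0.996, 0.088, -0.001], [0.088, 0.996, -0.006], [0.0, -0.006, -1.0]]
wrist_force: [0.6, -0.3, 0.0]
gripper_width: 0.399
gripper_force: 0.0
```

Emit:
jog_arm --plan "0 0 -.9 0 0 0 .2;-.1 .7 -.3 0 0 0 0;-.1 .7 -.3 0 0 0 0;-.1 .7 -.3 0 0 0 0;-.1 .7 0 0 0 0 0;-.1 .7 0 0 0 0 0;-.1 .7 0 0 0 0 0;-.1 .7 0 0 0 0 0;-.1 .7 0 0 0 0 0;-.1 .7 0 0 0 0 0"

```text
time_s: 91.95
tcp_pos: [0.5284, -0.262, 0.1461]
ee_rot: [[-0.996, 0.088, -0.003], [0.088, 0.996, -0.005], [0.003, -0.005, -1.0]]
wrist_force: [-0.2, 0.3, 0.2]
gripper_width: 0.503
gripper_force: 0.0
```

Emit:
jog_arm --plan "0 .8 0 0 0 0 0;0 .8 0 0 0 0 0;0 .8 0 0 0 0 0;0 .8 0 0 0 0 0;0 .8 0 0 0 0 0;0 .8 0 0 0 0 0;0 .8 0 0 0 0 0;0 .6 0 0 0 0 0;0 0 0 0 0 0 0;0 0 0 0 0 0 0"

```text
time_s: 92.95
tcp_pos: [0.5421, -0.1091, 0.1458]
ee_rot: [[-0.996, 0.087, -0.002], [0.087, 0.996, -0.006], [0.001, -0.006, -1.0]]
wrist_force: [-0.3, 0.2, -0.6]
gripper_width: 0.503
gripper_force: 0.0
```

Run:
```python
from tray import *
im,d,K,E=cap("top"); P=cloud(d,K,E); P[d==0]=9; X,Y,H=P[:,:,0],P[:,:,1],P[:,:,2]
for x,y in((.602,.36),(.384,.3727)):
    lid(P,x,y,.116); q=P[(np.hypot(X-x,Y-y)<.034)&(np.hypot(X-x,Y-y)>.018)&(H>.115)&(H<.135)]; c=np.linalg.lstsq(np.c_[q[:,:2]-[x,y],np.ones(len(q))],q[:,2],rcond=None)[0]; print("slope deg",np.degrees(c[:2]).round(2),"z",c[2].round(4),len(q))
hung(P)
for n,m in(("spat",(abs(Y+.325)<.045)&(im.max(2)<80)),("brush",(abs(Y+.42)<.04)&(im[:,:,0].astype(int)-im[:,:,2]>40))):
    q=P[m&(abs(X-.49)<.11)&(H<.04)]; print(n,len(q),cv2.minAreaRect((q[:,:2]*1000).astype(np.float32)),np.median(q[:,2]))
save("end",cv2.resize(im[90:310,160:500],None,fx=2.2,fy=2.2)); print(r.sense()["tcp_pos"])
```

```text
disc 0.6028 0.3582 32.8 mean [0.6025 0.3576] knob [0.6024 0.358  0.1481] 48
slope deg [1.05 0.63] z 0.1245 339
disc 0.3836 0.3712 33.1 mean [0.3838 0.3702] knob [0.384  0.3708 0.1476] 49
slope deg [0.2  0.56] z 0.1245 352
hung [0.6009 0.3559 0.1225] 472 sphere [0.6046 0.3612 0.0926] top 0.1294
hung [0.4909 0.364  0.1094] 455 sphere [0.4913 0.3669 0.077 ] top 0.1183
hung [0.3837 0.3687 0.123 ] 482 sphere [0.3838 0.3704 0.156 ] top 0.1293
spat 170 ((459.0865173339844, -320.10870361328125), (16.358423233032227, 86.74566650390625), 86.3050308227539) 0.02266261728356611
brush 205 ((458.11126708984375, -416.1617126464844), (18.184844970703125, 101.41438293457031), 84.94087219238281) 0.022410098895924824
[ 0.54213819 -0.10953839  0.14589822]
```

View pics/end.png

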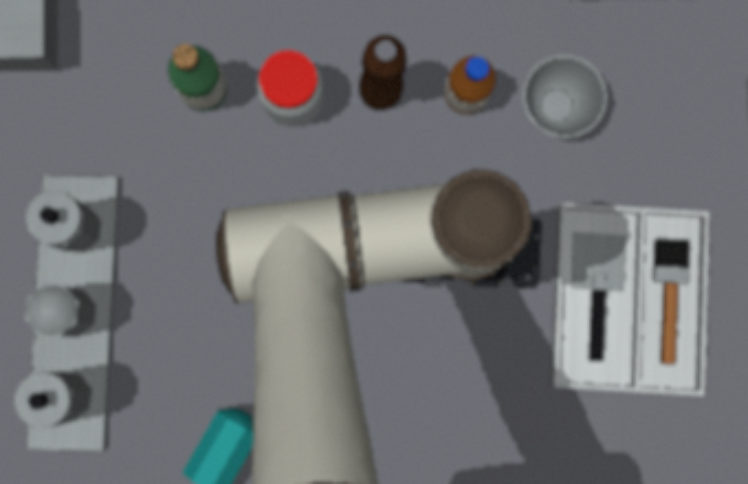

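The last picture shows three hung beakers, with level lids at (52,218) and (42,400). The spatula is in the wide bay at (598,290) and the brush in the narrow one at (670,305). The arm is clear of everything.

```bash
python3 -c "
from station import r
print(r.finish_job())"
```

```text
the job is handed in; nothing more can be done
None
```

The job is handed in at about 93 s: all three beakers are hung on their pegs, both lids sit level on beakers of their own, and the spatula and brush lie flat in the wide and narrow bays.

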